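# Roll the practice balls off the pouring tray and keep the pucks

### The arm

A 6-joint arm with a two-finger parallel gripper is mounted at the origin on the work surface. World frame = base frame: x ahead of the robot, y to its left, z up, the work surface at z = 0. Lengths are in m, angles in rad, forces in N, time in s.
With the tool pointing down it reaches from about 0.3 to 0.775 m from the base axis. Payload 14.6 kg.
Tool frame: the origin (TCP) lies at the centre of the arm's flange, where the gripper is bolted on; the fingertips stand 199 mm ahead of it and the grasp point (between the pads) lies 180 mm ahead of it; z points along the fingers, y is the line along which they close (so a half turn about z gives the same grasp; the last joint's range is limited). The gripper opens to 94 mm and grips with 3 to 60 N. Pads are 16 mm wide; open, the fingers measure 119 mm over their backs; the gripper's body (75 mm by 177 mm) begins 78 mm behind the grasp point.
Start: joints at [1.051, 0.3, 1.521, -0, 1.321, -0.067], TCP at [0.241, 0.495, 0.405] pointing down, gripper open.
Joint ranges: [-3.03, 3.03], [-0.79, 2.21], [0.23, 2.52], [-1.04, 4.18], [0, 3.07], [-2.55, 2.55]. Speed limits (rad/s): [2.22, 2.22, 2.57, 3.14, 3.14, 3.14].

### API

Orientations are given as [roll, pitch, yaw] about the fixed x, y, z axes, in that order (R = Rz(yaw) Ry(pitch) Rx(roll)).
In Python, from station import ctrl gives the robot as it stands. The module is installed in compiled form; this text tells all that it offers.
- The arm moves only by the tool servo_tool, never from a script. Its argument "motion" is a list of rows, each a list of 5 numbers: the closure, from 0 (fully open) to 1 (shut), then the shift along the world's x, y, z in cm, then the turn about the world's z in degrees. A call has 1 to 20 rows; each row is the pose to reach, as a shift and turn from the pose commanded when the call began; what a row does not reach only later rows make up. A row lasts 1/8 s, in which the tool goes at most 62.5 mm and 10.7 degrees, less where a joint would pass 70% of its speed; a pose out of reach is approached as far as the arm can. A call with a gripper value outside its range is refused whole. The fingers move at their own pace and stop on an object; "squeeze" is the grip in N (left out, the last holds). Time passes only in rows, so rows that repeat a pose let the fingers close. It gives the time, the measured TCP pose, the force, the opening and the grip force at its end, in the units of the state.
- ctrl.get_obs(): the state, without advancing time (a new reading comes with each control period).
- ctrl.camera(name): name is "scene" or "top"; returns a dict with "image" (384x512x3 uint8, red, green, blue), "fx", "fy", "cx", "cy" (pixels), "dist" ([k1, k2, p1, p2, k3] as OpenCV has them; the pictures are not rectified), "camera_from_world" (4x4, takes a point from world to camera coordinates). Camera axes: x right, y up, looking along -z (the intrinsics and any distortion apply to the point x, -y, -z); pixel columns grow to the right and rows downward; lengths in m; the calibration is good to about 2 mm. A picture is of the moment at which its call begins. There is no depth.
- ctrl.hand_in(): hands the job in; it is judged then, once.
The state is a dict: "time_s": time; "qpos": joint angles; "joint_vel": joint speeds; "tau": joint torques, N m; "ee_pos": TCP position; "eef_rot": TCP orientation; "force": force on the tool from outside, world axes, zero at the start; "moment": the same for the moment, N m; "grip_width": finger opening in m; "grip_force": force on a finger pad.
Only numpy, scipy, OpenCV 4.12 (cv2) and the standard library are available. Lean on these libraries where they do the work, as an engineer would, in place of code of your own. Each camera call takes 0.05 s, during which the arm holds its last target. There are 200 camera calls.

### The job

The metal tray came back from stick-handling practice with two pucks and three orange balls in it. Carry the tray to the blue tub, tip it lip-down to about 30 degrees over the tub and hold it there until all three balls have rolled off the lip into the tub while the pucks stay lying in the tray, then bring it level and set it back down gently on its black rubber mat and let go. Leave the other things on the bench where they are.

Things in the scene. Friction and masses are not known exactly. Their poses are not given: they have to be found in the camera images.
- tray_grip (a point): Centre of the tray's handle grip: a straight yellow plastic grip at the top of a steel arch straight across the tray, 16 mm thick (x), 90 mm long (y), 26 mm high (z), open all round. x points level towards the pouring lip, y along the handle, z up, at right angles to the flat tray floor. It is 110 mm above the tray's underside, with 94 mm clear beneath it. The tray balances within 25 mm of it.
- tray_floor (a point): Point on the flat inner floor of the tray, 107 mm straight below the grip centre, 3 mm above the underside. Open aluminium tray, 280 mm long, 190 mm wide, side and rear walls 45 mm high, 0.3 kg empty, 0.8 kg loaded; flat floor from x = -115 to +95 mm of here. Pucks (rubber on a rubber liner at the rear) slide only beyond about 40 degrees of tilt. Axes as for the grip.
- tray_apron (a point): Foot of the tray's front apron, at its middle, 95 mm ahead (x) of the point on the floor. From here the apron rises at 13 degrees to the pouring lip, 70 mm farther ahead (x) and 16 mm higher (z), 182 mm wide between low walls. So balls stay in the level tray, and roll out over the lip within a second or two once it is tipped lip-down by 19 degrees or more. Axes as for the grip.
- mat: Black rubber mat, 360 x 270 mm and 4 mm thick, fixed to the bench, on which the tray stands at the start and must stand again. Origin at the centre of its underside, at bench height; x along its length.
- tub: Blue plastic tub, open at the top, fixed to the bench: 240 mm (x) by 260 mm (y) outside, 90 mm high, walls and floor 5 mm. Origin at the centre of its underside. It stands at the left or the right of the mat, turned by up to 0.4 rad.
- puck0_center (a point): Centre of one of the two black rubber pucks in the rear half of the tray, 76 mm across and 25 mm thick, 165 g, lying flat.
- puck1_center (a point): Centre of the other puck in the tray, the same.
- ball0_center (a point): Centre of an orange ball, 44 mm across, 45 g, lying free on the flat floor of the tray ahead of the pucks.
- ball1_center (a point): Centre of the second orange ball, the same.
- ball2_center (a point): Centre of the third orange ball, the same.
- tape_white: Bystander: roll of white tape lying flat on the bench between the mat and the tub, 66 mm across, 25 mm high. Origin at the centre of its underside.
- tape_yellow: Bystander: roll of yellow tape, the same size, lying flat between the mat and the tub.
- spare_puck_center (a point): Bystander: centre of a third puck, lying on the bench beyond the tape rolls, 76 mm across, 25 mm thick.
- screwdriver: Bystander: red-handled screwdriver lying on the bench on the robot's left, about 200 mm long.
- stone: Bystander: skate sharpening stone, 110 x 28 x 22 mm, lying on the robot's right. Origin at the centre of its underside.
- squeeze_bottle: Bystander: white squeeze bottle with a yellow cap standing on the robot's left, 74 mm across, 193 mm high. Origin at the centre of its underside.
- wax_jar: Bystander: small jar standing on the robot's right, 68 mm across, 55 mm high. Origin at the centre of its underside.
Things that resemble listed ones, but are neither listed nor needed, are in the scene too. What is shaped like the part that bears puck0_center but green or red is not meant. What is shaped like the part that bears puck1_center but green or pink is not meant.

How it is judged:
By the outcome, as a careful person would: the job done as asked, in the order asked, and still so for the second after the job is handed in, with the robot touching nothing.
It also fails if it takes over 58 s, if anything falls off the work surface, if the arm or the gripper's body presses on something with over 40 N, if the wrist force passes 120 N, or if a joint passes its speed limit or range.

## Working session

There is one attempt and no reset: what is moved stays moved. The work goes in short steps, Python scripts to look and compute and a tool call to move; the robot and the scene stay as the last step left them, time stands still between calls to the robot, and variables do not carry over. Pictures are saved under pics/ and viewed, at most 10 in all, crops included, and the job is handed in when it is done.

Besides the shell and the picture viewer there is one more tool, called after "Request:" by a JSON object that holds its "api" and its "payload", one argument or row to a line. servo_tool: Moves the arm, as the interface text tells. Its arguments: {"type":"object","properties":{"motion":{"type":"array","items":{"type":"array","items":{"type":"number"}}},"squeeze":{"type":"number"}},"required":["motion"]}

```bash
mkdir -p pics; ls
python3 - <<'E'
from station import ctrl
import cv2,pickle
o=ctrl.get_obs();print({k:o[k] for k in('time_s','qpos','ee_pos','eef_rot','grip_width','force')})
d={}
for n in('scene','top'):
    c=ctrl.camera(n);d[n]=c
    print(n,c['fx'],c['fy'],c['cx'],c['cy'],c['dist']);print(c['camera_from_world'])
    cv2.imwrite(f'pics/{n}0.png',cv2.resize(c['image'][:,:,::-1],(800,600),interpolation=cv2.INTER_CUBIC))
pickle.dump(d,open('v0.pkl','wb'))
E
```

```text
pics
{'time_s': 0.0, 'qpos': array([ 1.05138276e+00,  3.00487078e-01,  1.52161428e+00, -3.08840345e-05,
        1.32066653e+00, -6.66148401e-02]), 'ee_pos': array([0.2406107 , 0.49453826, 0.40406338]), 'eef_rot': array([-3.14041804e+00, -4.83822713e-05,  2.68880156e+00]), 'grip_width': 0.09438754163767112, 'force': array([-0.12589266,  0.08294932,  0.64350616])}
scene 397.21045655950917 397.21045655950917 255.656280388249 192.06541401621539 [-0.13927553  0.          0.          0.          0.        ]
[[ 0.31339761  0.9495673   0.01019238 -0.15789697]
 [-0.53304569  0.16702482  0.82943656  0.18008582]
 [ 0.78590345 -0.26537644  0.55850793 -1.67663049]
 [ 0.          0.          0.          1.        ]]
top 484.4449646464059 484.4449646464059 253.44650789428093 194.97348839212248 [-0.09813152  0.          0.          0.          0.        ]
[[ 0.01966684 -0.99979182  0.00543431 -0.01687505]
 [ 0.98504325  0.02030676  0.17110652 -0.49858971]
 [-0.17118125  0.00198791  0.98523755 -1.51188697]
 [ 0.          0.          0.          1.        ]]
```

View pics/scene0.png

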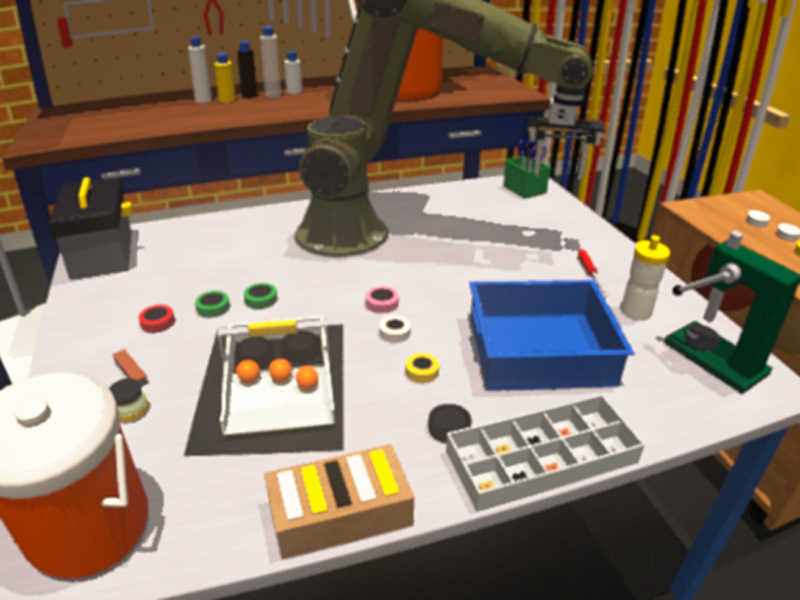

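View pics/top0.png

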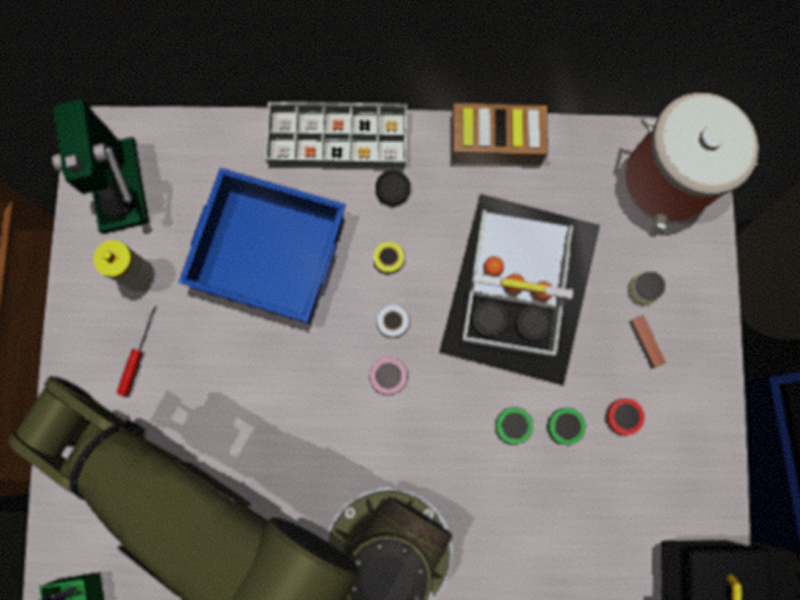

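The tray stands on the mat on the robot's right, with its lip ahead. The yellow grip is at top-view (525,285) and scene (272,327). The tub is on the left, at top (265,247). The two black pucks in the tray sit at top (490,318) and (533,322). The green, red and pink rings and discs are decoys, and I won't need to touch any of them.

Next I'll measure the grip, mat and tub.

```bash
cat > h.py <<'E'
import numpy as np,cv2,pickle
def K(c): return np.array([[c['fx'],0,c['cx']],[0,c['fy'],c['cy']],[0,0,1.]])
def ray(c,uv):
    p=cv2.undistortPoints(np.array(uv,float).reshape(-1,1,2),K(c),np.array(c['dist'])).reshape(-1,2)
    M=np.array(c['camera_from_world']);d=np.c_[p[:,0],-p[:,1],-np.ones(len(p))]@M[:3,:3]
    return -M[:3,:3].T@M[:3,3],d/np.linalg.norm(d,axis=1,keepdims=True)
def plane(c,uv,z):
    o,d=ray(c,uv);return o+d*((z-o[2])/d[:,2])[:,None]
def tri(c1,u1,c2,u2):
    o1,d1=ray(c1,u1);o2,d2=ray(c2,u2);r=[]
    for a,b in zip(d1,d2):
        t=np.linalg.lstsq(np.c_[a,-b],o2-o1,rcond=None)[0];p,q=o1+a*t[0],o2+b*t[1]
        r.append(np.r_[(p+q)/2,np.linalg.norm(p-q)])
    return np.array(r)
def blob(c,lo,hi,roi):
    h=cv2.cvtColor(c['image'],cv2.COLOR_RGB2HSV);m=cv2.inRange(h,lo,hi);k=np.zeros_like(m);x0,x1,y0,y1=roi;k[y0:y1,x0:x1]=m[y0:y1,x0:x1]
    n=cv2.findContours(k,cv2.RETR_EXTERNAL,cv2.CHAIN_APPROX_NONE)[0]
    return max(n,key=cv2.contourArea)
E
python3 - <<'E'
from h import *
np.set_printoptions(precision=4,suppress=True)
d=pickle.load(open('v0.pkl','rb'));T,S=d['top'],d['scene']
g=[]
for c,r in((T,(300,370,170,200)),(S,(145,200,198,222))):
    b=blob(c,(20,120,90),(35,255,255),r);rc=cv2.minAreaRect(b)
    bx=cv2.boxPoints(rc);print('grip',rc)
    e=sorted([tuple((bx[i]+bx[(i+1)%4])/2) for i in range(4)],key=lambda p:-np.linalg.norm(np.array(p)-rc[0]))[:2]
    e=sorted(e);g.append([rc[0]]+e)
print(tri(T,g[0],S,g[1]))
for c,r,n in((T,(100,240,95,220),'T'),(S,(290,410,170,255),'S')):
    b=blob(c,(100,120,40),(125,255,255),r);h=cv2.convexHull(b)
    a=cv2.approxPolyDP(h,4,True).reshape(-1,2);print(n,cv2.contourArea(b),a.tolist());print(plane(c,a,.09))
b=blob(T,(0,0,0),(180,255,60),(275,390,118,255));a=cv2.approxPolyDP(cv2.convexHull(b),5,True).reshape(-1,2);print('mat',a.tolist());print(plane(T,a,.004))
E
```

```text
grip ((334.53021240234375, 182.328857421875), (27.45808219909668, 5.329416751861572), 10.007980346679688)
grip ((174.20263671875, 209.83023071289062), (8.70627498626709, 30.320363998413086), 85.03025817871094)
[[ 0.5312 -0.2556  0.1146  0.0008]
 [ 0.5343 -0.2565  0.1131  0.0839]
 [ 0.5312 -0.254   0.123   0.0851]]
T 6681.5 [[141, 108], [220, 131], [197, 205], [115, 180]]
[[0.7688 0.3627 0.09  ]
 [0.6956 0.104  0.09  ]
 [0.4555 0.1677 0.09  ]
 [0.5295 0.4301 0.09  ]]
S 5802.0 [[379, 179], [404, 224], [395, 245], [312, 248], [301, 181]]
[[0.5296 0.4297 0.09  ]
 [0.7647 0.3637 0.09  ]
 [0.8341 0.2846 0.09  ]
 [0.7736 0.0656 0.09  ]
 [0.4627 0.1701 0.09  ]]
mat [[308, 126], [368, 148], [374, 180], [359, 245], [282, 224]]
[[ 0.7466 -0.1871  0.004 ]
 [ 0.6744 -0.3902  0.004 ]
 [ 0.5646 -0.4078  0.004 ]
 [ 0.3474 -0.3537  0.004 ]
 [ 0.4115 -0.1019  0.004 ]]
```

Request:
{"api": "servo_tool", "payload": {
  "motion": [
    [0, 0, 0, 8, 0],
    [0, 0, 0, 16, 0],
    [0, 0, 0, 24, 0],
    [0, 0, 0, 32, 0],
    [0, 0, 0, 40, 0],
    [0, 0, 0, 50, 0],
    [0, 0, 0, 60, 0],
    [0, 0, 0, 60, 0],
    [0, 0, 0, 60, 0],
    [0, 0, 0, 60, 0],
    [0, 0, 0, 60, 0],
    [0, 0, 0, 60, 0]
  ]
}}

```text
time_s: 1.6
ee_pos: [0.2041, 0.4197, 0.8766]
eef_rot: [3.116, 0.0, 2.689]
force: [0.5, 0.5, -0.1]
grip_width: 0.0938
grip_force: 0.0
```

```bash
python3 -c "
from station import ctrl
o=ctrl.get_obs();print(o['time_s'],o['qpos'],o['joint_vel'],o['ee_pos'],o['eef_rot'])"
```

```text
1.6 [ 1.03931226  0.39975728  0.23513437  0.00298952  2.48124828 -0.07629339] [-0.00669018 -0.03915655  0.0072909   0.00041972  0.05746485 -0.00427199] [0.20413183 0.41968918 0.87658336] [3.11607671e+00 1.72047095e-04 2.68878419e+00]
```

Request:
{"api": "servo_tool", "payload": {
  "motion": [
    [0, 0, 0, 0, 0],
    [0, 0, 0, 40, 0],
    [0, 0, 0, 80, 0],
    [0, 0, 0, 80, 0]
  ]
}}

```text
time_s: 2.1
ee_pos: [0.1691, 0.3476, 0.9227]
eef_rot: [3.099, 0.0, 2.689]
force: [1.3, 0.3, 0.2]
grip_width: 0.0939
grip_force: 0.0
```

```bash
python3 -c "
from station import ctrl
o=ctrl.get_obs();print(o['time_s'],o['qpos'],o['joint_vel'],o['ee_pos'],o['eef_rot'])"
```

```text
2.1 [ 1.02254094  0.29090547  0.23518279  0.00744569  2.57274672 -0.08909893] [-0.04405264 -0.24892779  0.00648573  0.00622884  0.24976709 -0.03876458] [0.16907979 0.34763131 0.92265791] [3.09866001e+00 8.04894431e-05 2.68879340e+00]
```

Request:
{"api": "servo_tool", "payload": {
  "motion": [
    [0, 43, -9, -37, 0],
    [0, 43, -9, -37, 0],
    [0, 43, -9, -37, 0],
    [0, 43, -9, -37, 0],
    [0, 43, -9, -37, 0],
    [0, 43, -9, -37, 0],
    [0, 43, -9, -37, 0],
    [0, 43, -9, -37, 0],
    [0, 43, -9, -37, 0],
    [0, 43, -9, -37, 0],
    [0, 43, -9, -37, 0],
    [0, 43, -9, -37, 0],
    [0, 43, -9, -37, 0]
  ]
}}

```text
time_s: 3.72
ee_pos: [0.5987, 0.2594, 0.5537]
eef_rot: [3.097, 0.002, 2.69]
force: [0.4, 0.2, 0.5]
grip_width: 0.094
grip_force: 0.0
```

```bash
python3 -c "
from station import ctrl
o=ctrl.get_obs();print(o['time_s'],o['qpos'],o['joint_vel'],o['ee_pos'],o['eef_rot'])"
```

```text
3.725 [ 0.34953441  0.49268439  0.91997081  0.02977621  1.69589593 -0.76515963] [-7.50535382e-05  5.78626096e-03  2.06045695e-04  1.61395876e-03
 -2.28075465e-03 -1.09859698e-03] [0.5987128  0.25943287 0.55366727] [3.09734699e+00 1.71433240e-03 2.68965615e+00]
```

Request:
{"api": "servo_tool", "payload": {
  "motion": [
    [0, 92, 40, 0, 0],
    [0, 92, 40, 0, 0],
    [0, 92, 40, 0, 0],
    [0, 92, 40, 0, 0],
    [0, 92, 40, 0, 0],
    [0, 92, 40, 0, 0],
    [0, 92, 40, 0, 0],
    [0, 92, 40, 0, 0],
    [0, 92, 40, 0, 0],
    [0, 92, 40, 0, 0],
    [0, 92, 40, 0, 0],
    [0, 92, 40, 0, 0]
  ]
}}

```text
time_s: 5.22
ee_pos: [0.7572, 0.3285, 0.4168]
eef_rot: [3.071, 0.024, 2.687]
force: [0.4, 0.0, 0.0]
grip_width: 0.0936
grip_force: 0.0
```

```bash
python3 -c "
from station import ctrl
o=ctrl.get_obs();print(o['time_s'],o['qpos'],o['joint_vel'],o['ee_pos'],o['eef_rot'])"
```

```text
5.225 [ 0.36228767  1.08801013  0.23553177  0.03155489  1.74969174 -0.74855969] [ 3.06508859e-03  7.49819499e-02 -2.91980241e-03 -3.11571633e-05
 -7.89887886e-02 -1.27896627e-03] [0.75721118 0.32850825 0.41676634] [3.07058462 0.02413614 2.68746359]
```

```bash
cat > kin.py <<'E'
import numpy as np
from scipy.optimize import least_squares
from scipy.spatial.transform import Rotation as R
LO=np.array([-3.03,-.79,.23,-1.04,0,-2.55]);HI=np.array([3.03,2.21,2.52,4.18,3.07,2.55]);V=.7*np.array([2.22,2.22,2.57,3.14,3.14,3.14])/8
Rz=lambda a:R.from_euler('z',a);Ry=lambda a:R.from_euler('y',a)
def fk(q,P):
    a1,h,L2,a3,L3,L6=P
    r=Rz(q[0]);p=r.apply([a1,0,h]);r=r*Ry(q[1]);p=p+r.apply([0,0,L2]);r=r*Ry(q[2]);p=p+r.apply([a3,0,L3]);r=r*Rz(q[3])*Ry(q[4]);p=p+r.apply([0,0,L6]);r=r*Rz(q[5])*Rz(np.pi/2)
    return p,r
D=[([1.05138276,.300487078,1.52161428,-3.088e-5,1.32066653,-.06661484],[.2406107,.49453826,.40406338],[-3.14041804,-4.8e-5,2.68880156]),
([1.03931226,.39975728,.23513437,.00298952,2.48124828,-.07629339],[.20413183,.41968918,.87658336],[3.11607671,1.72e-4,2.68878419]),
([1.02254094,.29090547,.23518279,.00744569,2.57274672,-.08909893],[.16907979,.34763131,.92265791],[3.09866,8e-5,2.68879]),
([.34953441,.49268439,.91997081,.02977621,1.69589593,-.76515963],[.5987128,.25943287,.55366727],[3.09734699,.0017143,2.68965615]),
([.36228767,1.08801013,.23553177,.03155489,1.74969174,-.74855969],[.75721118,.32850825,.41676634],[3.07058462,.02413614,2.68746359])]
if __name__=='__main__':
    f=lambda P:np.concatenate([fk(q,P)[0]-p for q,p,e in D])
    s=least_squares(f,[0,.4,.4,0,.4,.1]);print(s.x,np.abs(s.fun).max())
    for q,p,e in D:print((fk(q,s.x)[1].inv()*R.from_euler('xyz',e)).as_rotvec())
    np.save('P.npy',s.x)
E
python3 kin.py
```

```text
[-0.00954481  0.98499296  0.38906998  0.02925905  0.45377816  0.81826544] 0.0314826257041666
[-5.30501497e-09 -3.86472749e-07  1.29673866e-10]
[-3.21091169e-09  4.64930849e-08 -2.15396577e-09]
[-5.70207128e-09  3.41691449e-07  3.41804902e-06]
[2.18827355e-09 3.70092630e-08 1.44422896e-10]
[-8.11000194e-09  3.20820209e-09 -1.07770722e-08]
```

```bash
sed -i 's/a1,h,L2,a3,L3,L6=P/a1,h,L2,a3,L3,L6,d=P/; s/\[a1,0,h\]/[a1,d,h]/; s/\[0,.4,.4,0,.4,.1\]/[0,.4,.4,0,.4,.1,.037]/' kin.py; python3 kin.py
```

```text
[1.57971267e-09 2.21200025e-01 4.24199993e-01 4.08999955e-02
 4.47500001e-01 7.14350224e-02 3.65999987e-02] 6.039428013249193e-09
[-5.30501497e-09 -3.86472749e-07  1.29673866e-10]
[-3.21091169e-09  4.64930849e-08 -2.15396577e-09]
[-5.70207128e-09  3.41691449e-07  3.41804902e-06]
[2.18827355e-09 3.70092630e-08 1.44422896e-10]
[-8.11000194e-09  3.20820209e-09 -1.07770722e-08]
```

```bash
cat > sim.py <<'E'
from kin import *
P=np.load('P.npy');L=LO+.005;H=HI-.005
def ik(q,p,r,w):
    f=lambda x:(lambda a,b:np.r_[a-p,w*(b*r.inv()).as_rotvec()])(*fk(x,P))
    return least_squares(f,np.clip(q,L+1e-6,H-1e-6),bounds=(L,H)).x
def call(q,p0,r0,rows,w,mode,cmd):
    # cmd: commanded pose (p,r); mode a: running cmd = FK(q); b: cmd keeps unreached target within call
    pc,rc=p0,r0
    for x,y,z,t in rows:
        g=p0+np.array([x,y,z])/100;rg=Rz(np.radians(t))*r0
        dp=g-pc;n=np.linalg.norm(dp);s=min(1,.0625/max(n,1e-9))
        dr=(rg*rc.inv()).as_rotvec();m=np.linalg.norm(dr);sr=min(1,np.radians(10.7)/max(m,1e-9))
        qn=ik(q,pc+dp*s,R.from_rotvec(dr*sr)*rc,w)
        k=min(1,(V/np.maximum(abs(qn-q),1e-9)).min());q=q+(qn-q)*k
        if mode=='a':pc,rc=fk(q,P)
        elif mode=='b':pc,rc=fk(q,P)[0],R.from_rotvec(dr*sr)*rc
        else:pc,rc=pc+dp*s,R.from_rotvec(dr*sr)*rc
    return q
def tilt(q):
    v=fk(q,P)[1].as_matrix()[:,2];return np.degrees(v[:2])
if __name__=='__main__':
    np.set_printoptions(precision=4,suppress=True)
    A=[(0,0,z,0) for z in(8,16,24,32,40,50,60,60,60,60,60,60)];B=[(0,0,z,0) for z in(0,40,80,80)];C=[(92,40,0,0)]*12
    for mode in 'abc':
      for w in(.1,.3,.5,1):
        o=[]
        for i,rows in((0,A),(1,B),(3,C)):
            q=np.array(D[i][0]);p,r=fk(q,P);q2=call(q,p,r,rows,w,mode,None);qq=np.array(D[i+1][0]);o.append(np.r_[(q2-qq)[[1,4]],q2[1:5].dot([1,1,0,1])-qq[1:5].dot([1,1,0,1])])
        print(mode,w,*o)
E
python3 sim.py
```

```text
a 0.1 [-0.0219 -0.6535 -0.6756] [-0.0113 -0.3622 -0.3738] [ 0.0371 -1.2069 -1.1704]
a 0.3 [ 0.0099 -0.0112 -0.0014] [ 0.0094 -0.0142 -0.005 ] [ 0.01   -0.0224 -0.0129]
a 0.5 [0.0111 0.0059 0.0168] [ 0.0103 -0.0006  0.0095] [0.0103 0.008  0.0178]
a 1 [0.0116 0.0128 0.0242] [0.0106 0.0049 0.0154] [0.0105 0.0206 0.0306]
b 0.1 [-0.0085 -0.3114 -0.3201] [-0.0053 -0.255  -0.2605] [ 0.0101 -0.4091 -0.3995]
b 0.3 [ 0.0099 -0.0112 -0.0014] [ 0.0094 -0.0142 -0.005 ] [ 0.01   -0.0224 -0.0129]
b 0.5 [0.0111 0.0059 0.0168] [ 0.0103 -0.0006  0.0095] [0.0103 0.008  0.0178]
b 1 [0.0116 0.0128 0.0242] [0.0106 0.0049 0.0154] [0.0105 0.0206 0.0306]
c 0.1 [-0.0287 -0.7044 -0.7332] [-0.0259 -0.7683 -0.7944] [ 0.0631 -1.4209 -1.3583]
c 0.3 [-0.0011 -0.0431 -0.0443] [ 0.0058 -0.0556 -0.05  ] [ 0.0333 -0.4363 -0.4035]
c 0.5 [0.0016 0.0008 0.0023] [ 0.0085 -0.0138 -0.0055] [ 0.0325 -0.1629 -0.1309]
c 1 [0.0027 0.0181 0.0207] [0.0096 0.0024 0.0118] [ 0.0335 -0.0394 -0.0064]
```

```bash
cat > t1.py <<'E'
from sim import *
np.set_printoptions(precision=3,suppress=True)
A=[(0,0,z,0) for z in(8,16,24,32,40,50,60,60,60,60,60,60)];B=[(0,0,z,0) for z in(0,40,80,80)];C=[(92,40,0,0)]*12
for w in(.28,.3,.32,.35,.4):
    o=[]
    for i,rows in((0,A),(1,B),(3,C)):
        q=np.array(D[i][0]);q2=call(q,*fk(q,P),rows,w,'a',None);o.append((q2-np.array(D[i+1][0])))
    print(w,*o)
def LN(q):
    m=fk(q,P)[1].as_matrix();return np.degrees([np.arcsin(-m[2,1]),np.arcsin(-m[2,0])])
w=.33
for rr,zz in((.45,.42),(.55,.45),(.62,.45),(.6,.55)):
    q=np.array([.4,.6,1.2,0,1.3,2.5]);p=np.array([rr*np.cos(.4),rr*np.sin(.4),zz])
    for s in(2.54,-2.54):
        q=np.array([.4,.6,1.2,0,1.3,s]);r=R.from_euler('xyz',[np.pi,0,.35-s+np.pi/2]);q=ik(q,p,r,w)
        print('pose',rr,zz,q,LN(q))
        for pull in((0,0,0),(6,0,0),(-6,0,0),(0,6,0),(0,-6,0),(0,0,6),(0,0,-6)):
            for t in (-10.7,10.7):
                c,sn=np.cos(.4),np.sin(.4);x,y,z=pull
                q2=call(q,p,r,[(x*c-y*sn,x*sn+y*c,z,t)],w,'a',None)
                if abs(LN(q2)).max()>.3:print('  ',pull,t,LN(q2)-LN(q),fk(q2,P)[0]-p)
E
python3 t1.py
```

```text
0.28 [ 0.001  0.01  -0.     0.001 -0.015  0.002] [ 0.002  0.009 -0.     0.001 -0.017  0.002] [ 0.001  0.01  -0.001  0.001 -0.029 -0.   ]
0.3 [ 0.001  0.01  -0.     0.    -0.011  0.001] [ 0.002  0.009 -0.     0.    -0.014  0.002] [ 0.001  0.01  -0.001  0.    -0.022 -0.   ]
0.32 [ 0.001  0.01  -0.     0.    -0.008  0.001] [ 0.002  0.01  -0.    -0.    -0.012  0.002] [ 0.001  0.01  -0.001  0.    -0.017 -0.   ]
0.35 [ 0.001  0.01  -0.    -0.    -0.004  0.001] [ 0.002  0.01  -0.    -0.001 -0.009  0.001] [ 0.001  0.01  -0.001 -0.    -0.01  -0.   ]
0.4 [ 0.001  0.011 -0.    -0.001  0.001  0.   ] [ 0.002  0.01  -0.    -0.001 -0.005  0.001] [ 0.001  0.01  -0.001 -0.001 -0.002 -0.   ]
pose 0.45 0.42 [ 0.319  0.061  1.766 -0.     1.314  2.509] [-0.  0.]
   (0, 0, 0) -10.7 [1.267 1.711] [ 0.006 -0.021 -0.001]
   (6, 0, 0) -10.7 [1.37  1.813] [ 0.061  0.002 -0.001]
   (-6, 0, 0) -10.7 [1.077 1.485] [-0.05  -0.043 -0.001]
   (0, 6, 0) -10.7 [2.56  3.212] [-0.01   0.018 -0.003]
   (0, 0, 6) -10.7 [0.896 1.201] [ 0.006 -0.022  0.059]
   (0, 0, -6) -10.7 [1.582 2.157] [ 0.005 -0.019 -0.061]
pose 0.45 
[... 2236 characters left out ...]
0, 0, 6) 10.7 [ 0.449 -0.549] [-0.01   0.024  0.06 ]
   (0, 0, -6) 10.7 [ 1.664 -2.091] [-0.01   0.022 -0.061]
pose 0.6 0.55 [0.339 0.36  1.112 0.    1.669 2.529] [ 0. -0.]
   (6, 0, 0) -10.7 [-0.278 -0.342] [0.063 0.001 0.   ]
   (-6, 0, 0) -10.7 [0.318 0.409] [-0.049 -0.046 -0.   ]
   (0, 0, 6) -10.7 [-0.567 -0.71 ] [ 0.007 -0.022  0.061]
   (0, 0, -6) -10.7 [0.715 0.907] [ 0.007 -0.022 -0.061]
pose 0.6 0.55 [ 0.34   0.36   1.112 -0.     1.669 -2.545] [ 0.003 -0.004]
   (6, 0, 0) 10.7 [-0.317  0.386] [0.045 0.045 0.   ]
   (-6, 0, 0) 10.7 [ 0.381 -0.476] [-0.066  0.004 -0.   ]
   (0, 0, 6) 10.7 [-0.674  0.827] [-0.01   0.025  0.061]
   (0, 0, -6) 10.7 [ 0.803 -0.998] [-0.01   0.024 -0.061]
```

```bash
cat > t2.py <<'E'
from sim import *
from h import *
np.set_printoptions(precision=3,suppress=True)
W=.38
class S:
    def __init__(s,q):s.q=np.array(q,float);s.n=0
    def c(s,*rows):
        s.q=call(s.q,*fk(s.q,P),rows,W,'a',None);s.n+=len(rows);return s
    def info(s,t=''):
        p,r=fk(s.q,P);m=r.as_matrix();g=p+.18*m[:,2];l=g+.165*m[:,1]+.091*m[:,2]
        print(t,'n',s.n,'q',s.q,'tcp',p,'L,N',np.degrees([np.arcsin(-m[2,1]),np.arcsin(-m[2,0])]).round(1),'lipaz',np.degrees(np.arctan2(m[1,1],m[0,1])).round(1),'lip',l)
if __name__=='__main__':
    d=pickle.load(open('v0.pkl','rb'));T=d['top']
    e=np.array([[334.53,182.33]])+np.array([[-13.73],[13.73]])*[np.cos(np.radians(10)),np.sin(np.radians(10))]
    E=plane(T,e,.117);print('ends',E,np.linalg.norm(E[0]-E[1]));y=E[0]-E[1];phi=np.arctan2(-y[0],y[1]);print('lip az',np.degrees(phi))
    p=np.array([.53,-.255,.294]);q=ik(np.array([-.4,.6,1.4,0,1.2,-.2]),p,R.from_euler('xyz',[np.pi,0,phi+np.pi/2]),W)
    s=S(q);s.info('grasp')
    s.c(*[(0,0,3*i,0) for i in range(1,13)])
    s.c(*[(0,0,0,-7*i) for i in range(1,16)]);s.info('turned')
    s.c(*[(.9*i,.8*i+.4,.6*i,0) for i in range(0,15)]);s.info('up')
    for k in range(14):
        a=s.q[0];s.c((6.3*.7*np.cos(a),6.3*.7*np.sin(a),6.3*.7,0))
        if k%3==2:s.info('over')
    np.save('pre.npy',s.q)
E
python3 t2.py
```

```text
ends [[ 0.537 -0.214  0.117]
 [ 0.524 -0.297  0.117]] 0.08471195110518527
lip az -8.944350402367705
grasp n 0 q [-0.511  0.493  1.523  0.     1.126 -0.355] tcp [ 0.53  -0.255  0.294] L,N [-0. -0.] lipaz -8.9 lip [ 0.693 -0.281  0.023]
turned n 27 q [-0.511  0.363  0.874 -0.     1.904  1.478] tcp [ 0.53  -0.255  0.654] L,N [-0. -0.] lipaz -113.9 lip [ 0.463 -0.406  0.383]
up n 42 q [-0.265  0.682  0.235  0.001  2.214  1.724] tcp [ 0.635 -0.135  0.719] L,N [ 0.1 -0.6] lipaz -113.9 lip [ 0.571 -0.286  0.448]
over n 45 q [-0.277  0.666  0.235  0.006  2.159  1.715] tcp [ 0.63  -0.141  0.729] L,N [ 0.9 -4.6] lipaz -113.9 lip [ 0.584 -0.296  0.457]
over n 48 q [-0.289  0.653  0.235  0.012  2.098  1.707] tcp [ 0.626 -0.147  0.738] L,N [ 1.7 -8.7] lipaz -113.8 lip [ 0.6   -0.307  0.465]
over n 51 q [-0.301  0.643  0.235  0.019  2.032  1.699] tcp [ 0.624 -0.154  0.745] L,N [  2.5 -13. ] lipaz -113.7 lip [ 0.618 -0.319  0.474]
over n 54 q [-0.313  0.635  0.235  0.027  1.96   1.69 ] tcp [ 0.623 -0.161  0.752] L,N [  3.3 -17.5] lipaz -113.5 lip [ 0.638 -0.331  0.484]
```

```bash
cat > t3.py <<'E'
from t2 import *
s=S(np.load('pre.npy'));s.info()
p,_=fk(s.q,P)
tgt=np.array([.63,.30,.46])
d=(tgt-p)*100
s.c(*[tuple(d*i/16)+(-1.5*i,) for i in range(1,17)]);s.info('tub')
for t in range(4):
    s.c((0,0,0,-3));
s.info('lim')
for k in range(24):
    p,_=fk(s.q,P);a=s.q[0];e=(tgt-p)*100
    lat=np.array([-np.sin(a),np.cos(a),0])*5
    s.c(tuple((e+lat).round(1))+(-10.7,))
    if k%3==2:s.info('push')
E
python3 t3.py
```

```text
n 0 q [-0.321  0.631  0.235  0.033  1.91   1.685] tcp [ 0.623 -0.166  0.756] L,N [  3.8 -20.6] lipaz -113.3 lip [ 0.652 -0.34   0.492]
tub n 16 q [ 0.348  0.609  0.919 -0.252  1.417  2.545] tcp [0.657 0.258 0.48 ] L,N [  1.  -18.3] lipaz -124.9 lip [0.635 0.078 0.219]
lim n 20 q [ 0.306  0.639  0.845 -0.249  1.505  2.545] tcp [0.674 0.233 0.491] L,N [ -0.8 -16.7] lipaz -128.5 lip [0.63  0.053 0.234]
push n 23 q [ 0.393  0.712  0.728 -0.286  1.741  2.545] tcp [0.661 0.292 0.491] L,N [-10.6 -12.3] lipaz -126.9 lip [0.582 0.089 0.262]
push n 26 q [ 0.444  0.735  0.725 -0.321  1.931  2.545] tcp [0.64  0.322 0.479] L,N [-21.4  -7.5] lipaz -126.3 lip [0.521 0.096 0.29 ]
push n 29 q [ 0.45   0.798  0.627 -0.368  2.177  2.545] tcp [0.642 0.327 0.481] L,N [-32.5  -3.8] lipaz -129.4 lip [0.478 0.094 0.342]
push n 32 q [ 0.456  0.919  0.426 -0.461  2.501  2.545] tcp [0.653 0.34  0.488] L,N [-45.4  -2.3] lipaz -136.6 lip [0.439 0.116 0.416]
push n 35 q [ 0.451  1.037  0.235 -0.633  2.867  2.545] tcp [0.659 0.347 0.495] L,N [-59.9  -5.5] lipaz -156.2 lip [0.393 0.173 0.504]
push n 38 q [ 0.426  1.023  0.316 -0.791  3.065  2.545] tcp [0.659 0.335 0.485] L,N [-69.8 -11.5] lipaz 170.7 lip [0.373 0.224 0.564]
push n 41 q [ 0.418  0.917  0.55  -0.877  3.065  2.545] tcp [0.641 0.32  0.474] L,N [-71.4 -16.3] lipaz 144.6 lip [0.36  0.228 0.589]
push n 44 q [ 0.416  0.876  0.651 -0.912  3.065  2.545] tcp [0.631 0.314 0.465] L,N [-71.  -18.2] lipaz 132.5 lip [0.355 0.23  0.596]
```

```bash
cat > t4.py <<'E'
from t2 import *
from multiprocessing import Pool
tgt=np.array([.63,.30,.46])
def LN(q):
    m=fk(q,P)[1].as_matrix();return np.degrees([np.arcsin(-m[2,1]),np.arcsin(-m[2,0])])
def run(a):
    sg,L0,N0,lt,zz=a;az=.44-sg*2.5
    r=Rz(az)*R.from_euler('y',np.radians(L0))*R.from_euler('x',np.radians(N0))*R.from_euler('xyz',[np.pi,0,np.pi/2])
    q=np.array([.4,.6,1,0,1.4,sg*2.5]);q=ik(q,tgt+[0,0,zz],r,W)
    s=S(q);o=[LN(q)]
    for k in range(20):
        p,_=fk(s.q,P);b=s.q[0];e=(tgt+[0,0,zz]-p)*100
        s.c(tuple(e+np.array([-np.sin(b),np.cos(b),0])*lt*sg)+(-10.7*sg,));o.append(LN(s.q))
        if o[-1][0]>27:break
    return a,o,np.linalg.norm(fk(s.q,P)[0]-tgt-[0,0,zz])
if __name__=='__main__':
    A=[(sg,L,N,lt,z) for sg in(1,-1) for L in(0,5) for N in(-25,-15,-5,5,15,25) for lt in(0,5) for z in(0,)]
    with Pool() as p:
        for a,o,e in p.imap(run,A):
            print(a,len(o),'first',o[0].round(),'mid',o[len(o)//2].round(),'end',o[-1].round(1),round(e,3))
E
python3 t4.py
```

```text
(1, 0, -25, 0, 0) 8 first [ 0. 25.] mid [14. 22.] end [29.8 19.7] 0.038
(1, 0, -25, 5, 0) 8 first [ 0. 25.] mid [16. 22.] end [31.9 19.2] 0.036
(1, 0, -15, 0, 0) 9 first [ 0. 15.] mid [10. 14.] end [27.7 12.7] 0.039
(1, 0, -15, 5, 0) 9 first [ 0. 15.] mid [12. 14.] end [29.3 12.2] 0.031
(1, 0, -5, 0, 0) 12 first [0. 5.] mid [10.  7.] end [28.4  6.8] 0.039
(1, 0, -5, 5, 0) 12 first [0. 5.] mid [11.  6.] end [29.2  6.4] 0.026
(1, 0, 5, 0, 0) 19 first [ 0. -5.] mid [4. 2.] end [29.1  4.7] 0.039
(1, 0, 5, 5, 0) 19 first [ 0. -5.] mid [4. 2.] end [27.5  4.4] 0.024
(1, 0, 15, 0, 0) 21 first [  0. -15.] mid [-15.  -1.] end [-31.2   7.8] 0.039
(1, 0, 15, 5, 0) 21 first [  0. -15.] mid [-17.  -1.] end [-39.1   6.8] 0.03
(1, 0, 25, 0, 0) 21 first [ -0. -25.] mid [-33.  -6.] end [-69.2 -16.6] 0.051
(1, 0, 25, 5, 0) 21 first [ -0. -25.] mid [-37.  -7.] end [-68.3 -18.8] 0.033
(1, 5, -25, 0, 0) 7 first [ 5. 25.] mid [14. 23.] end [29.9 20.3] 0.038
(1, 5, -25, 5, 0) 7 first [ 5. 25.] mid [16. 22.] end [32.1 19.8] 0.037
(1, 5, -15, 0, 0) 8 first [ 5. 15.] mid [16. 14.] end [30.2 12.7] 0.039
(1, 5, 
[... 1760 characters left out ...]
-0.  2.] end [10.5 -3.7] 0.038
(-1, 5, -15, 5, 0) 21 first [ 5. 15.] mid [-0.  2.] end [12.7 -3.8] 0.017
(-1, 5, -5, 0, 0) 14 first [5. 5.] mid [12.  0.] end [29.7 -1.6] 0.038
(-1, 5, -5, 5, 0) 13 first [5. 5.] mid [11.  0.] end [27.9 -1.6] 0.023
(-1, 5, 5, 0, 0) 9 first [ 5. -5.] mid [14. -6.] end [27.8 -5.6] 0.038
(-1, 5, 5, 5, 0) 9 first [ 5. -5.] mid [15. -6.] end [29.8 -5.7] 0.027
(-1, 5, 15, 0, 0) 7 first [  5. -15.] mid [ 14. -14.] end [ 27.6 -12.4] 0.038
(-1, 5, 15, 5, 0) 7 first [  5. -15.] mid [ 16. -14.] end [ 29.8 -12.4] 0.032
(-1, 5, 25, 0, 0) 6 first [  5. -25.] mid [ 17. -22.] end [ 27.4 -20.2] 0.037
(-1, 5, 25, 5, 0) 6 first [  5. -25.] mid [ 19. -22.] end [ 29.7 -20.1] 0.037
```

```bash
cat > t5.py <<'E'
from t2 import *
from station import ctrl
o=ctrl.get_obs();s=S(o['qpos']);m=fk(s.q,P)[1].as_matrix();print(m[:,2],np.degrees(np.arctan2(m[1,2],m[0,2])),np.degrees(np.arccos(-m[2,2])));s.info('now')
s.c(*[(-2*i,-6*i,3*i,-10*i) for i in range(1,11)],*[(-20,-60,30,-100-10*i) for i in range(1,7)]);s.info('a')
def ov(s,e):
    a=s.q[0];x=(e*np.cos(a),e*np.sin(a),e);s.c(tuple(np.round(x,1))+(0,));print(x);s.info()
for k in range(4):ov(s,4.4)
E
python3 t5.py
```

```text
[ 0.053  0.053 -0.997] 45.23810310374234 4.2966924859809215
now n 0 q [ 0.362  1.088  0.236  0.032  1.75  -0.749] tcp [0.757 0.329 0.417] L,N [-4.1  1.4] lipaz 64.1 lip [0.843 0.491 0.158]
a n 16 q [-0.504  0.539  0.473 -0.088  2.123  1.125] tcp [ 0.557 -0.271  0.717] L,N [-4.1  1.4] lipaz -95.9 lip [ 0.532 -0.454  0.458]
(np.float64(3.853236008631391), np.float64(-2.1242815872163536), 4.4)
 n 17 q [-0.506  0.651  0.248 -0.094  2.221  1.111] tcp [ 0.57  -0.28   0.734] L,N [-4.4  0.7] lipaz -95.9 lip [ 0.548 -0.464  0.476]
(np.float64(3.849625294771817), np.float64(-2.130817939161628), 4.4)
 n 18 q [-0.509  0.654  0.235 -0.094  2.209  1.107] tcp [ 0.569 -0.282  0.737] L,N [-4.9 -0.5] lipaz -95.9 lip [ 0.552 -0.469  0.481]
(np.float64(3.8417801973152144), np.float64(-2.1449300490963976), 4.4)
 n 19 q [-0.513  0.649  0.235 -0.092  2.19   1.104] tcp [ 0.567 -0.283  0.74 ] L,N [-5.4 -1.7] lipaz -95.9 lip [ 0.556 -0.473  0.486]
(np.float64(3.8342401007606264), np.float64(-2.1583796815479768), 4.4)
 n 20 q [-0.517  0.646  0.235 -0.091  2.17   1.1  ] tcp [ 0.566 -0.286  0.742] L,N [-6.  -2.9] lipaz -95.9 lip [ 0.559 -0.479  0.49 ]
```

```bash
cat > t6.py <<'E'
from t2 import *
from station import ctrl
o=ctrl.get_obs();s=S(o['qpos'])
s.c(*[(-.5*min(i,8),-.2*min(i,8),0,-10.5*i) for i in range(1,18)]);s.info('a')
for k in range(3):s.c((6.5,2.5,0,0));s.info('o')
s.c(*[(-2.6*i,-1.4*i,.3*i,-1*i) for i in range(1,9)]);s.info('b')
for k in range(3):s.c((-1,3,0,-10.7));s.info('p')
E
python3 t6.py
```

```text
a n 17 q [ 0.367  0.919  0.54  -0.033  1.75   2.36 ] tcp [0.717 0.313 0.417] L,N [-4.1  1.4] lipaz -114.4 lip [0.635 0.148 0.158]
o n 18 q [ 0.366  1.051  0.315 -0.033  1.834  2.356] tcp [0.744 0.322 0.412] L,N [-3.7  1. ] lipaz -114.4 lip [0.665 0.158 0.152]
o n 19 q [ 0.364  1.112  0.235 -0.033  1.828  2.353] tcp [0.757 0.325 0.397] L,N [-2.7  0.1] lipaz -114.4 lip [0.684 0.164 0.134]
o n 20 q [ 0.361  1.131  0.235 -0.031  1.782  2.351] tcp [0.764 0.325 0.381] L,N [-1.5 -1. ] lipaz -114.4 lip [0.697 0.167 0.115]
b n 28 q [ 0.308  0.404  1.38  -0.031  1.367  2.451] tcp [0.556 0.213 0.405] L,N [-1.5 -1. ] lipaz -122.4 lip [0.468 0.066 0.139]
p n 29 q [0.318 0.405 1.379 0.003 1.371 2.545] tcp [0.553 0.221 0.405] L,N [-0.5  0.6] lipaz -127.6 lip [0.449 0.09  0.136]
p n 30 q [0.301 0.4   1.392 0.06  1.357 2.545] tcp [0.554 0.214 0.402] L,N [1.5 3. ] lipaz -129.4 lip [0.442 0.101 0.127]
p n 31 q [0.283 0.392 1.417 0.119 1.324 2.545] tcp [0.552 0.207 0.397] L,N [4.  5.3] lipaz -131.4 lip [0.437 0.115 0.116]
```

Request:
{"api": "servo_tool", "payload": {
  "motion": [
    [0, -0.5, -0.2, 0, -10.5],
    [0, -1, -0.4, 0, -21],
    [0, -1.5, -0.6, 0, -31.5],
    [0, -2, -0.8, 0, -42],
    [0, -2.5, -1, 0, -52.5],
    [0, -3, -1.2, 0, -63],
    [0, -3.5, -1.4, 0, -73.5],
    [0, -4, -1.6, 0, -84],
    [0, -4, -1.6, 0, -94.5],
    [0, -4, -1.6, 0, -105],
    [0, -4, -1.6, 0, -115.5],
    [0, -4, -1.6, 0, -126],
    [0, -4, -1.6, 0, -136.5],
    [0, -4, -1.6, 0, -147],
    [0, -4, -1.6, 0, -157.5],
    [0, -4, -1.6, 0, -168],
    [0, -4, -1.6, 0, -178.5]
  ]
}}

```text
time_s: 7.35
ee_pos: [0.7171, 0.3125, 0.4173]
eef_rot: [3.071, 0.024, -0.434]
force: [-0.5, 0.1, 0.3]
grip_width: 0.0937
grip_force: 0.0
```

Request:
{"api": "servo_tool", "payload": {
  "motion": [
    [0, 6.5, 2.5, 0, 0]
  ]
}}

```text
time_s: 7.48
ee_pos: [0.7438, 0.322, 0.413]
eef_rot: [3.078, 0.018, -0.43]
force: [0.3, 0.1, 0.8]
grip_width: 0.0939
grip_force: 0.0
```

Request:
{"api": "servo_tool", "payload": {
  "motion": [
    [0, 6.5, 2.5, 0, 0]
  ]
}}

```text
time_s: 7.6
ee_pos: [0.7574, 0.325, 0.3989]
eef_rot: [3.101, -0.004, -0.426]
force: [-15.1, -7.4, 15.4]
grip_width: 0.094
grip_force: 0.0
```

```bash
python3 -c "
from t2 import *
from station import ctrl
o=ctrl.get_obs();print(o['time_s'],o['ee_pos'],o['eef_rot']);S(o['qpos']).info()"
```

```text
7.6 [0.757 0.325 0.399] [ 3.101 -0.004 -0.426]
 n 0 q [ 0.364  1.11   0.234 -0.032  1.823  2.353] tcp [0.757 0.325 0.399] L,N [-2.3 -0.2] lipaz -114.4 lip [0.686 0.164 0.135]
```

Request:
{"api": "servo_tool", "payload": {
  "motion": [
    [0, 5, 2, 0, 0]
  ]
}}

```text
time_s: 7.72
ee_pos: [0.7636, 0.326, 0.383]
eef_rot: [3.12, -0.021, -0.426]
force: [-0.5, -0.3, -0.8]
grip_width: 0.0938
grip_force: 0.0
```

Request:
{"api": "servo_tool", "payload": {
  "motion": [
    [0, -2.6, -1.4, 0.3, -1],
    [0, -5.2, -2.8, 0.6, -2],
    [0, -7.8, -4.2, 0.9, -3],
    [0, -10.4, -5.6, 1.2, -4],
    [0, -13, -7, 1.5, -5],
    [0, -15.6, -8.4, 1.8, -6],
    [0, -18.2, -9.8, 2.1, -7],
    [0, -20.8, -11.2, 2.4, -8]
  ]
}}

```text
time_s: 8.72
ee_pos: [0.554, 0.2134, 0.4118]
eef_rot: [3.124, -0.025, -0.566]
force: [0.6, 0.4, -0.5]
grip_width: 0.0939
grip_force: 0.0
```

Request:
{"api": "servo_tool", "payload": {
  "motion": [
    [0, -1, 3, 0, -10.7]
  ]
}}

```text
time_s: 8.85
ee_pos: [0.5552, 0.2039, 0.4124]
eef_rot: [-3.138, 0.005, -0.696]
force: [0.0, -1.8, 0.0]
grip_width: 0.094
grip_force: 0.0
```

```bash
python3 -c "
from t2 import *
from station import ctrl
o=ctrl.get_obs();print(o['time_s'],o['ee_pos'],o['eef_rot'],o['force']);S(o['qpos']).info()"
```

```text
8.85 [0.555 0.204 0.412] [-3.138  0.005 -0.696] [ 0.013 -1.815  0.041]
 n 0 q [0.289 0.387 1.386 0.006 1.368 2.555] tcp [0.555 0.204 0.412] L,N [0.2 0.3] lipaz -129.9 lip [0.449 0.079 0.141]
```

Request:
{"api": "servo_tool", "payload": {
  "motion": [
    [0, -0.1, -2, 0, 6],
    [0, -0.3, -5, 0, 14],
    [0, -0.5, -9, 0, 24],
    [0, -0.7, -13, 0, 34],
    [0, -0.9, -17, 0, 44],
    [0, -1.1, -21, 0, 54],
    [0, -1.3, -25, 0, 64],
    [0, -1.5, -29, 0, 74],
    [0, -1.7, -33, 0, 84],
    [0, -1.9, -37, 0, 94],
    [0, -2.1, -41, 0, 104],
    [0, -2.3, -44, 0, 114],
    [0, -2.4, -45.5, 0, 119],
    [0, -2.4, -45.9, 0, 121],
    [0, -2.4, -45.9, 0, 121]
  ]
}}

```text
time_s: 10.72
ee_pos: [0.5323, -0.2551, 0.4114]
eef_rot: [-3.141, 0.006, 1.416]
force: [0.1, 0.1, 0.1]
grip_width: 0.0937
grip_force: 0.0
```

Run:
```python
from t2 import *
from station import ctrl
o=ctrl.get_obs();print(o['time_s'],o['ee_pos'],o['eef_rot'],o['force']);S(o['qpos']).info()
c=ctrl.camera('scene');cv2.imwrite('pics/s1.png',cv2.resize(c['image'][150:330,90:270,::-1],(720,720//1))[:600])
c=ctrl.camera('top');pickle.dump(c,open('v1.pkl','wb'));cv2.imwrite('pics/t1.png',cv2.resize(c['image'][100:270,250:430,::-1],(630,595)))
```

```text
10.725 [ 0.532 -0.255  0.411] [-3.141  0.006  1.416] [0.085 0.099 0.122]
 n 0 q [-0.508  0.385  1.391 -0.006  1.364 -0.352] tcp [ 0.532 -0.255  0.411] L,N [0.1 0.3] lipaz -8.9 lip [ 0.695 -0.282  0.14 ]
```

View pics/s1.png

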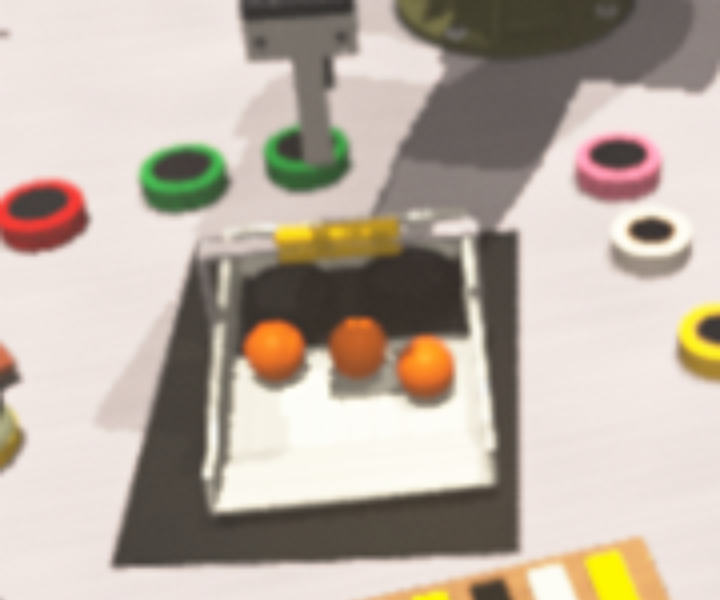

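The crop shows the gripper above and behind the yellow grip, which is at crop (338,240). The three balls are at (275,350), (357,347) and (425,367), and the two dark pucks lie at the rear. I'm descending and gripping now.

Request:
{"api": "servo_tool", "payload": {
  "motion": [
    [0, 0, 0, -3, 0],
    [0, 0, 0, -7, 0],
    [0, 0, 0, -10, 0],
    [0, 0, 0, -11.3, 0],
    [0, 0, 0, -11.7, 0],
    [0.6, 0, 0, -11.7, 0],
    [1, 0, 0, -11.7, 0],
    [1, 0, 0, -11.7, 0],
    [1, 0, 0, -11.7, 0],
    [1, 0, 0, -11.7, 0],
    [1, 0, 0, -11.7, 0]
  ],
  "squeeze": 50
}}

```text
time_s: 12.2
ee_pos: [0.5324, -0.2549, 0.2943]
eef_rot: [-3.14, 0.006, 1.417]
force: [0.9, -0.3, 1.2]
grip_width: 0.0378
grip_force: 0.0
```

```bash
cat > t7.py <<'E'
from t2 import *
from station import ctrl
o=ctrl.get_obs();print(o['time_s'],o['ee_pos'],o['eef_rot'],o['grip_width'],o['grip_force'],o['force']);s=S(o['qpos']);s.info('now')
# lift, then carry to tub with turn
lift=[(0,0,z,0) for z in(.5,1.5,3,5,7.5,10,12.5,14.5,16,16.7,17)]
s.c(*lift);s.info('lift')
u=np.linspace(0,1,25)[1:];f=u*u*(3-2*u)
p,_=fk(s.q,P);d=(np.array([.63,.31,.50])-p)*100
rows=[tuple(np.round(d*x,1))+(round(-113*x,0),) for x in f];print(rows)
s.c(*rows[:12]);p1,_=fk(s.q,P)
q0=s.q
s=S(q0);r12=np.array(rows[11]);s.c(*[tuple(np.array(r)-r12) for r in rows[12:]]);s.info('tub')
tgt=np.array([.63,.31,.46])
for k in range(17):
    p,_=fk(s.q,P);a=s.q[0];e=(tgt-p)*100
    x=(e+np.array([-np.sin(a),np.cos(a),0])*4).round(0);s.c(tuple(x)+((-10.7 if k>1 else -4),));print(x);s.info('push')
E
python3 t7.py
```

```text
12.2 [ 0.532 -0.255  0.294] [-3.14   0.006  1.417] 0.03778862171013117 0.0 [ 0.873 -0.288  1.196]
now n 0 q [-0.508  0.497  1.516 -0.007  1.128 -0.351] tcp [ 0.532 -0.255  0.294] L,N [0.1 0.3] lipaz -8.8 lip [ 0.695 -0.282  0.023]
lift n 11 q [-0.508  0.355  1.311 -0.006  1.475 -0.353] tcp [ 0.532 -0.255  0.464] L,N [0.1 0.3] lipaz -8.8 lip [ 0.695 -0.282  0.193]
[(np.float64(0.0), np.float64(0.3), np.float64(0.0), np.float64(-1.0)), (np.float64(0.2), np.float64(1.1), np.float64(0.1), np.float64(-2.0)), (np.float64(0.4), np.float64(2.4), np.float64(0.2), np.float64(-5.0)), (np.float64(0.7), np.float64(4.2), np.float64(0.3), np.float64(-8.0)), (np.float64(1.1), np.float64(6.3), np.float64(0.4), np.float64(-13.0)), (np.float64(1.5), np.float64(8.8), np.float64(0.6), np.float64(-18.0)), (np.float64(2.0), np.float64(11.6), np.float64(0.7), np.float64(-23.0)), (np.float64(2.5), np.float64(14.6), np.float64(0.9), np.float64(-29.0)), (np.float64(3.1), np.float64(17.9), np.float64(1.1), np.float64(-36.0)), (np.float64(3.7), np.float64(21.2), np.float64(1.3), np.float64(-43.0)), (np.float64(4
[... 2814 characters left out ...]
  4.  1.]
push n 25 q [0.39  0.566 1.063 0.277 1.22  2.545] tcp [0.62  0.314 0.447] L,N [22.4  4.1] lipaz -127.6 lip [0.573 0.288 0.134]
[-0.  3.  1.]
push n 26 q [0.38  0.562 1.081 0.311 1.15  2.545] tcp [0.624 0.31  0.443] L,N [25.9  4.1] lipaz -129.5 lip [0.587 0.301 0.127]
[-1.  4.  2.]
push n 27 q [0.386 0.54  1.114 0.35  1.073 2.545] tcp [0.617 0.314 0.445] L,N [30.1  4.2] lipaz -130.9 lip [0.595 0.323 0.129]
[-0.  3.  1.]
push n 28 q [0.38  0.536 1.142 0.389 0.981 2.545] tcp [0.62  0.311 0.439] L,N [34.2  4.3] lipaz -133.6 lip [0.612 0.339 0.123]
[-0.  4.  2.]
push n 29 q [0.386 0.534 1.152 0.433 0.892 2.545] tcp [0.621 0.317 0.439] L,N [39.   4.4] lipaz -135.9 lip [0.632 0.365 0.126]
```

Request:
{"api": "servo_tool", "payload": {
  "motion": [
    [1, 0, 0, 0, 0],
    [1, 0, 0, 0, 0],
    [1, 0, 0, 0, 0],
    [1, 0, 0, 0, 0],
    [1, 0, 0, 0, 0]
  ],
  "squeeze": 50
}}

```text
time_s: 12.82
ee_pos: [0.5323, -0.2549, 0.2943]
eef_rot: [-3.139, 0.006, 1.417]
force: [-5.5, 1.5, 2.7]
grip_width: 0.0157
grip_force: 50.0
```

```bash
sed -i 's/\[.63,.31,.50\]/[.645,.36,.48]/; s/tgt=np.array(\[.63,.31,.46\])/tgt=np.array([.645,.365,.44])/; s/-113\*x/-108*x/; s/;print(rows)//' t7.py; python3 t7.py
```

```text
12.825 [ 0.532 -0.255  0.294] [-3.139  0.006  1.417] 0.015688184571684576 50.00042974948883 [-5.466  1.544  2.735]
now n 0 q [-0.508  0.497  1.516 -0.007  1.129 -0.351] tcp [ 0.532 -0.255  0.294] L,N [0.1 0.3] lipaz -8.8 lip [ 0.694 -0.282  0.023]
lift n 11 q [-0.508  0.355  1.311 -0.006  1.476 -0.353] tcp [ 0.532 -0.255  0.464] L,N [0.1 0.3] lipaz -8.8 lip [ 0.694 -0.282  0.193]
tub n 12 q [0.459 0.75  0.684 0.006 1.708 2.499] tcp [0.645 0.36  0.48 ] L,N [0.1 0.3] lipaz -116.8 lip [0.57  0.214 0.209]
[-2.  4. -4.]
push n 13 q [0.502 0.758 0.762 0.009 1.623 2.545] tcp [0.631 0.389 0.44 ] L,N [0.3 0.4] lipaz -117.0 lip [0.555 0.244 0.168]
[-1.  1. -0.]
push n 14 q [0.501 0.744 0.784 0.013 1.613 2.545] tcp [0.628 0.387 0.44 ] L,N [0.4 0.6] lipaz -117.1 lip [0.551 0.243 0.168]
[-0.  1.  0.]
push n 15 q [0.471 0.75  0.777 0.021 1.611 2.545] tcp [0.641 0.369 0.439] L,N [0.9 0.9] lipaz -118.8 lip [0.559 0.23  0.165]
[-1.  3.  0.]
push n 16 q [0.464 0.757 0.769 0.031 1.606 2.545] tcp [0.645 0.367 0.437] L,N [1.4 1.2] lipaz -119.2 lip [0.563 0.231 0.162]
[-2.  3.  0.]
push n 17 q [0.462 0.73
[... 1083 characters left out ...]
  3.  1.]
push n 25 q [0.452 0.695 0.884 0.184 1.364 2.545] tcp [0.638 0.365 0.434] L,N [15.3  2.4] lipaz -121.4 lip [0.582 0.296 0.129]
[-1.  4.  1.]
push n 26 q [0.456 0.686 0.902 0.21  1.312 2.545] tcp [0.635 0.368 0.433] L,N [18.1  2.4] lipaz -121.8 lip [0.587 0.312 0.124]
[-1.  3.  1.]
push n 27 q [0.45  0.664 0.944 0.237 1.248 2.545] tcp [0.632 0.364 0.431] L,N [21.   2.3] lipaz -122.9 lip [0.591 0.322 0.119]
[-0.  4.  1.]
push n 28 q [0.45  0.674 0.939 0.266 1.191 2.545] tcp [0.637 0.368 0.428] L,N [24.3  2.2] lipaz -123.8 lip [0.606 0.342 0.113]
[-1.  3.  1.]
push n 29 q [0.447 0.649 0.992 0.299 1.108 2.545] tcp [0.632 0.364 0.424] L,N [27.8  2.3] lipaz -125.5 lip [0.61  0.355 0.108]
```

Request:
{"api": "servo_tool", "payload": {
  "motion": [
    [1, 0, 0, 0.4, 0],
    [1, 0, 0, 1.2, 0],
    [1, 0, 0, 2.5, 0],
    [1, 0, 0, 4.5, 0],
    [1, 0, 0, 7, 0],
    [1, 0, 0, 9.5, 0],
    [1, 0, 0, 12, 0],
    [1, 0, 0, 14.3, 0],
    [1, 0, 0, 16, 0],
    [1, 0, 0, 16.8, 0],
    [1, 0, 0, 17, 0]
  ]
}}

```text
time_s: 14.2
ee_pos: [0.5324, -0.2549, 0.4643]
eef_rot: [-3.14, 0.006, 1.417]
force: [0.3, -0.7, -8.5]
grip_width: 0.0156
grip_force: 50.0
```

Run:
```python
from t2 import *
from station import ctrl
d=pickle.load(open('v0.pkl','rb'));T=d['top']
b=blob(T,(20,120,90),(35,255,255),(55,95,145,185));(c,r)=cv2.minEnclosingCircle(b);print('bottle',plane(T,[c],.193),r)
o=ctrl.get_obs();print(o['time_s'],o['ee_pos'],o['eef_rot'],o['grip_width'],o['grip_force'],o['force'],o['moment'])
c=ctrl.camera('scene');cv2.imwrite('pics/s2.png',cv2.resize(c['image'][120:300,90:330,::-1],(800,600)))
```

```text
bottle [[0.551 0.534 0.193]] 12.101777076721191
14.2 [ 0.532 -0.255  0.464] [-3.14   0.006  1.417] 0.015611221033532043 49.995728731155396 [ 0.254 -0.746 -8.473] [-0.041 -0.044 -0.002]
```

View pics/s2.png

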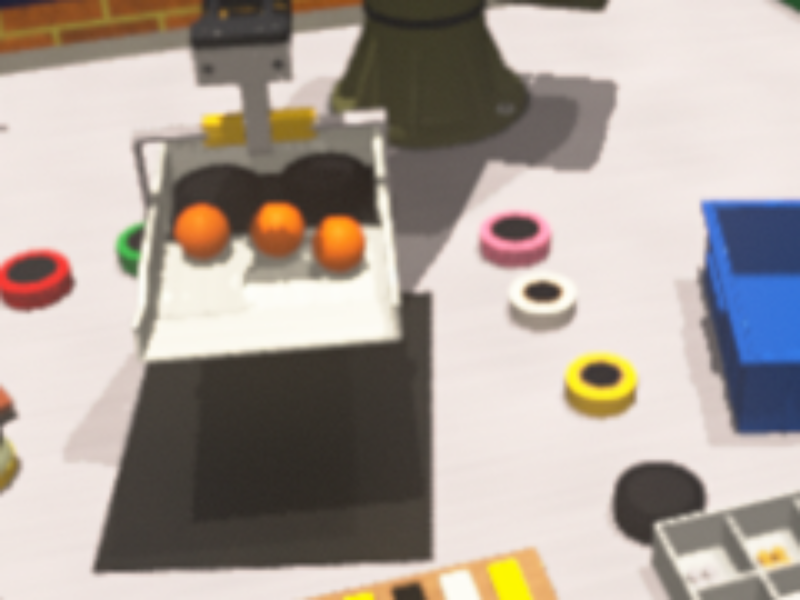

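Lifted level: the three balls at crop (203,230), (277,228) and (339,243) and both pucks are still in the tray. The handle is firmly held at 15.6 mm opening. I'm carrying the tray to the tub.

Request:
{"api": "servo_tool", "payload": {
  "motion": [
    [1, 0.1, 0.3, 0.1, -1],
    [1, 0.2, 1.2, 0.3, -2],
    [1, 0.5, 2.6, 0.6, -5],
    [1, 0.8, 4.6, 1, -8],
    [1, 1.3, 6.9, 1.4, -12],
    [1, 1.8, 9.6, 1.8, -17],
    [1, 2.3, 12.6, 2.2, -22],
    [1, 2.9, 15.9, 2.6, -28],
    [1, 3.6, 19.5, 3, -34],
    [1, 4.2, 23.1, 3.3, -41],
    [1, 4.9, 26.9, 3.6, -47],
    [1, 5.6, 30.7, 3.8, -54]
  ]
}}

```text
time_s: 15.75
ee_pos: [0.5883, 0.054, 0.5024]
eef_rot: [-3.14, 0.006, 0.47]
force: [-0.2, -0.9, -8.7]
grip_width: 0.016
grip_force: 50.0
```

Request:
{"api": "servo_tool", "payload": {
  "motion": [
    [1, 0.7, 3.9, 0, -7],
    [1, 1.4, 7.6, 0, -13],
    [1, 2.1, 11.3, 0, -20],
    [1, 2.7, 14.8, 0, -26],
    [1, 3.3, 18.2, 0, -32],
    [1, 3.9, 21.2, 0, -37],
    [1, 4.4, 23.9, 0, -42],
    [1, 4.8, 26.2, 0, -46],
    [1, 5.2, 28.2, 0, -49.5],
    [1, 5.4, 29.6, 0, -52],
    [1, 5.6, 30.5, 0, -53.5],
    [1, 5.7, 30.8, 0, -54]
  ]
}}

```text
time_s: 17.25
ee_pos: [0.6454, 0.3607, 0.5018]
eef_rot: [-3.141, 0.006, -0.468]
force: [0.3, -1.2, -8.1]
grip_width: 0.0159
grip_force: 50.0
```

```bash
cat > t8.py <<'E'
from t2 import *
from station import ctrl
import sys
n,stop=int(sys.argv[1]),float(sys.argv[2]);tgt=np.array(eval(sys.argv[3]))
o=ctrl.get_obs();print(o['time_s'],o['ee_pos'],o['eef_rot'],o['grip_width'],o['grip_force'],o['force'],o['moment']);s=S(o['qpos']);s.info('now')
for k in range(n):
    p,_=fk(s.q,P);a=s.q[0];e=(tgt-p)*100;e[2]=np.clip(e[2],-2,2)
    x=(e+np.array([-np.sin(a),np.cos(a),0])*4).round(0);t=-10.7 if s.q[5]>2.53 else -4
    s.c(tuple(x)+(t,));print(x,t,end=' ');s.info()
E
python3 t8.py 18 30 '[.645,.365,.46]'
```

```text
17.25 [0.645 0.361 0.502] [-3.141  0.006 -0.468] 0.01588061752431239 49.996222257614136 [ 0.254 -1.176 -8.072] [-0.145  0.189 -0.028]
now n 0 q [0.46  0.757 0.625 0.006 1.763 2.5  ] tcp [0.645 0.361 0.502] L,N [0.1 0.3] lipaz -116.8 lip [0.57  0.214 0.231]
[-2.  4. -2.] -4  n 1 q [0.503 0.761 0.664 0.002 1.72  2.545] tcp [0.632 0.389 0.482] L,N [-0.   0.2] lipaz -117.0 lip [0.556 0.242 0.211]
[-1.  1. -2.] -10.7  n 2 q [0.478 0.741 0.742 0.004 1.661 2.545] tcp [0.636 0.371 0.462] L,N [0.  0.2] lipaz -118.4 lip [0.557 0.226 0.191]
[-1.  3. -0.] -10.7  n 3 q [0.472 0.754 0.72  0.004 1.669 2.545] tcp [0.642 0.369 0.461] L,N [0.1 0.2] lipaz -118.7 lip [0.562 0.225 0.19 ]
[-2.  3. -0.] -10.7  n 4 q [0.471 0.739 0.745 0.006 1.657 2.545] tcp [0.638 0.367 0.461] L,N [0.2 0.3] lipaz -118.8 lip [0.558 0.223 0.19 ]
[-1.  3. -0.] -10.7  n 5 q [0.466 0.752 0.725 0.006 1.663 2.545] tcp [0.644 0.365 0.461] L,N [0.3 0.3] lipaz -119.1 lip [0.563 0.222 0.189]
[-2.  4. -0.] -10.7  n 6 q [0.474 0.753 0.725 0.007 1.661 2.545] tcp [0.641 0.371 0.46 ] L,N [0.4 0.2] lipaz -118.6 lip [0.562 0.228 0.188]
[-1.
[... 990 characters left out ...]
1.] -10.7  n 14 q [0.467 0.757 0.712 0.023 1.645 2.545] tcp [0.646 0.368 0.463] L,N [2.1 0.2] lipaz -119.0 lip [0.57  0.233 0.186]
[-2.  3. -0.] -10.7  n 15 q [0.465 0.737 0.748 0.026 1.623 2.545] tcp [0.641 0.365 0.461] L,N [2.4 0.2] lipaz -119.0 lip [0.566 0.231 0.184]
[-1.  4. -0.] -10.7  n 16 q [0.47  0.761 0.713 0.026 1.629 2.545] tcp [0.647 0.371 0.46 ] L,N [ 2.7 -0. ] lipaz -118.8 lip [0.573 0.238 0.181]
[-2.  3.  0.] -10.7  n 17 q [0.469 0.74  0.751 0.03  1.606 2.545] tcp [0.642 0.368 0.458] L,N [ 3.1 -0. ] lipaz -118.9 lip [0.569 0.237 0.178]
[-1.  3.  0.] -10.7  n 18 q [0.463 0.746 0.745 0.034 1.599 2.545] tcp [0.646 0.366 0.456] L,N [ 3.5 -0.1] lipaz -119.2 lip [0.574 0.236 0.175]
```

```bash
cat > t9.py <<'E'
from t2 import *
from station import ctrl
o=ctrl.get_obs();s=S(o['qpos'])
def go(x,t):
    s.c(tuple(x)+(t,));print(x,t,end=' ');s.info()
p,_=fk(s.q,P);d=np.round((np.array([.575,.305,.425])-p)*100,0)
s.c(*[tuple(d*i/4)+(-.5*i,) for i in range(1,5)]);print(d);s.info('in')
def push(tgt,n,stop):
    for k in range(n):
        p,_=fk(s.q,P);a=s.q[0];e=(np.array(tgt)-p)*100;e*=min(1,3/np.linalg.norm(e))
        go((e+np.array([-np.sin(a),np.cos(a),0])*3).round(0),-10.7 if s.q[5]>2.53 else -4)
        m=fk(s.q,P)[1].as_matrix()
        if np.degrees(np.arcsin(-m[2,1]))>stop:break
push([.575,.305,.425],12,9);push([.645,.365,.455],16,26)
E
python3 t9.py
```

```text
[-7. -6. -8.]
in n 4 q [0.425 0.517 1.18  0.005 1.448 2.498] tcp [0.575 0.301 0.422] L,N [0.1 0.3] lipaz -118.8 lip [0.494 0.157 0.151]
[-1.  3.  0.] -4  n 5 q [0.454 0.528 1.163 0.017 1.452 2.545] tcp [0.57  0.321 0.422] L,N [0.5 0.9] lipaz -119.9 lip [0.485 0.182 0.149]
[-1.  1.  0.] -10.7  n 6 q [0.42  0.509 1.197 0.055 1.431 2.545] tcp [0.572 0.3   0.419] L,N [1.9 2.5] lipaz -122.2 lip [0.479 0.174 0.143]
[-1.  3.  1.] -10.7  n 7 q [0.406 0.503 1.196 0.097 1.425 2.545] tcp [0.575 0.294 0.424] L,N [3.9 4. ] lipaz -123.4 lip [0.479 0.183 0.143]
[-1.  4.  0.] -10.7  n 8 q [0.404 0.508 1.205 0.144 1.386 2.545] tcp [0.576 0.297 0.417] L,N [6.5 5.5] lipaz -124.4 lip [0.48  0.201 0.13 ]
[-1.  4.  1.] -10.7  n 9 q [0.402 0.505 1.212 0.194 1.351 2.545] tcp [0.576 0.299 0.417] L,N [9.5 6.8] lipaz -125.4 lip [0.482 0.221 0.125]
[1. 5. 1.] -10.7  n 10 q [0.403 0.55  1.152 0.242 1.321 2.545] tcp [0.594 0.311 0.415] L,N [13.   7.7] lipaz -126.3 lip [0.505 0.252 0.116]
[1. 5. 1.] -10.7  n 11 q [0.406 0.591 1.104 0.289 1.274 2.545] tcp [0.61  0.323 0.41 ] L,N [16.9  8.3] lipaz -127.3 lip [0.529 0.285 0.106]
[0. 5. 2.] -10.7  n 12 q [0.415 0.601 1.086 0.337 1.216 2.545] tcp [0.614 0.335 0.413] L,N [21.4  8.6] lipaz -128.4 lip [0.545 0.318 0.104]
[0. 4. 2.] -10.7  n 13 q [0.417 0.599 1.09  0.383 1.142 2.545] tcp [0.616 0.339 0.415] L,N [25.9  8.8] lipaz -130.2 lip [0.561 0.345 0.103]
[0. 4. 2.] -10.7  n 14 q [0.421 0.595 1.102 0.43  1.055 2.545] tcp [0.617 0.345 0.416] L,N [30.7  8.8] lipaz -132.6 lip [0.578 0.373 0.102]
```

Request:
{"api": "servo_tool", "payload": {
  "motion": [
    [1, -0.7, -0.6, -0.8, 0],
    [1, -2.2, -1.9, -2.5, -0.5],
    [1, -4.2, -3.6, -4.8, -1],
    [1, -5.8, -5, -6.7, -1.5],
    [1, -6.8, -5.8, -7.8, -2],
    [1, -7, -6, -8, -3]
  ]
}}

```text
time_s: 18.0
ee_pos: [0.5751, 0.2995, 0.4222]
eef_rot: [-3.141, 0.006, -0.522]
force: [0.9, 0.9, -8.2]
grip_width: 0.0154
grip_force: 50.0
```

Request:
{"api": "servo_tool", "payload": {
  "motion": [
    [1, -1, 2, 0, -4]
  ]
}}

```text
time_s: 18.12
ee_pos: [0.5735, 0.3017, 0.4225]
eef_rot: [-3.13, 0.018, -0.561]
force: [-0.0, -1.4, -8.4]
grip_width: 0.0157
grip_force: 50.0
```

Request:
{"api": "servo_tool", "payload": {
  "motion": [
    [1, -1, 2, 0, -8]
  ]
}}

```text
time_s: 18.25
ee_pos: [0.5799, 0.2728, 0.4184]
eef_rot: [-3.1, 0.052, -0.617]
force: [-0.0, 0.4, -8.3]
grip_width: 0.0154
grip_force: 50.0
```

Request:
{"api": "servo_tool", "payload": {
  "motion": [
    [1, -1, 3, 1, -10.7]
  ]
}}

```text
time_s: 18.38
ee_pos: [0.5857, 0.2313, 0.4167]
eef_rot: [-3.057, 0.097, -0.698]
force: [-0.2, 0.7, -8.3]
grip_width: 0.016
grip_force: 50.0
```

```bash
python3 t8.py 3 30 '[.575,.30,.425]'
```

```text
18.375 [0.586 0.231 0.417] [-3.057  0.097 -0.698] 0.016015613699457296 49.99565005302429 [-0.208  0.694 -8.251] [-0.36   0.126 -0.033]
now n 0 q [0.303 0.468 1.263 0.129 1.391 2.554] tcp [0.586 0.231 0.417] L,N [4.8 5.5] lipaz -130.5 lip [0.474 0.141 0.134]
[-2. 11.  1.] -10.7  n 1 q [0.322 0.475 1.269 0.193 1.344 2.545] tcp [0.583 0.248 0.411] L,N [8.4 7.4] lipaz -130.1 lip [0.477 0.176 0.121]
[-2.  9.  1.] -10.7  n 2 q [0.346 0.476 1.288 0.26  1.275 2.545] tcp [0.577 0.266 0.403] L,N [12.6  9. ] lipaz -130.6 lip [0.478 0.216 0.106]
[-2.  7.  2.] -10.7  n 3 q [0.37  0.462 1.315 0.33  1.2   2.545] tcp [0.567 0.283 0.402] L,N [17.3 10.4] lipaz -131.7 lip [0.477 0.258 0.099]
```

```bash
cat > t10.py <<'E'
from t2 import *
from station import ctrl
o=ctrl.get_obs();s=S(o['qpos']);s.q[5]=min(s.q[5],2.545)
u=np.array([.04,.14,.28,.44,.6,.76,.9,.98,1])
s.c(*[(6*x,13.5*x,4.5*x,12*x) for x in u]);s.info('out')
for k in range(12):
    p,_=fk(s.q,P);a=s.q[0];e=(np.array([.645,.365,.455])-p)*100;e*=min(1,3/np.linalg.norm(e))
    x=(e+np.array([-np.sin(a),np.cos(a),0])*4).round(0);s.c(tuple(x)+((-10 if s.q[5]>2.53 else -4),));print(x,end='');s.info()
E
python3 t10.py
```

```text
out n 9 q [0.454 0.755 0.719 0.129 1.654 2.52 ] tcp [0.646 0.366 0.462] L,N [4.9 5.5] lipaz -117.9 lip [0.557 0.254 0.179]
[-2.  3. -1.] n 10 q [0.484 0.736 0.779 0.131 1.6   2.545] tcp [0.63  0.383 0.449] L,N [5.5 5.3] lipaz -118.0 lip [0.542 0.273 0.165]
[-0.  2.  1.] n 11 q [0.466 0.736 0.772 0.139 1.583 2.545] tcp [0.638 0.373 0.452] L,N [6.9 4.9] lipaz -119.1 lip [0.554 0.269 0.164]
[-1.  3.  0.] n 12 q [0.463 0.724 0.81  0.151 1.529 2.545] tcp [0.637 0.371 0.445] L,N [8.6 4.6] lipaz -119.7 lip [0.557 0.275 0.153]
[-1.  3.  1.] n 13 q [0.459 0.708 0.832 0.165 1.491 2.545] tcp [0.635 0.368 0.446] L,N [10.5  4.3] lipaz -120.1 lip [0.56 0.28 0.15]
[-1.  3.  1.] n 14 q [0.456 0.691 0.859 0.181 1.449 2.545] tcp [0.633 0.365 0.447] L,N [12.6  4. ] lipaz -120.7 lip [0.564 0.287 0.147]
[-1.  4.  1.] n 15 q [0.462 0.685 0.871 0.199 1.404 2.545] tcp [0.631 0.37  0.447] L,N [15.   3.7] lipaz -120.7 lip [0.569 0.302 0.143]
[-0.  3.  1.] n 16 q [0.453 0.689 0.866 0.216 1.365 2.545] tcp [0.637 0.368 0.446] L,N [17.3  3.3] lipaz -121.5 lip [0.583 0.311 0.139]
[-1.  3.  1.] n 17 q [0.451 0.668 0.906 0.236 1.304 2.545] tcp [0.633 0.365 0.445] L,N [19.9  3. ] lipaz -122.4 lip [0.587 0.32  0.134]
[-1.  4.  1.] n 18 q [0.458 0.657 0.932 0.261 1.239 2.545] tcp [0.629 0.371 0.442] L,N [23.   2.7] lipaz -122.8 lip [0.592 0.339 0.129]
[-0.  3.  1.] n 19 q [0.452 0.657 0.942 0.285 1.179 2.545] tcp [0.633 0.369 0.439] L,N [26.   2.4] lipaz -124.0 lip [0.606 0.351 0.124]
[-1.  3.  2.] n 20 q [0.45  0.629 0.978 0.311 1.116 2.545] tcp [0.628 0.366 0.445] L,N [29.4  2.1] lipaz -125.1 lip [0.612 0.363 0.128]
[-0.  4.  1.] n 21 q [0.455 0.638 0.982 0.34  1.041 2.545] tcp [0.631 0.373 0.44 ] L,N [33.1  1.8] lipaz -126.1 lip [0.629 0.386 0.123]
```

Request:
{"api": "servo_tool", "payload": {
  "motion": [
    [1, 0.2, 0.5, 0.2, 0.5],
    [1, 0.8, 1.9, 0.6, 2],
    [1, 1.7, 3.8, 1.3, 3.5],
    [1, 2.6, 5.9, 2, 5.5],
    [1, 3.6, 8.1, 2.7, 7.5],
    [1, 4.6, 10.3, 3.4, 9],
    [1, 5.4, 12.2, 4, 11],
    [1, 5.9, 13.2, 4.4, 12],
    [1, 6, 13.5, 4.5, 12]
  ]
}}

```text
time_s: 19.5
ee_pos: [0.6454, 0.3675, 0.4616]
eef_rot: [-3.058, 0.095, -0.486]
force: [0.3, -0.9, -9.2]
grip_width: 0.0156
grip_force: 50.0
```

Request:
{"api": "servo_tool", "payload": {
  "motion": [
    [1, -1, 2, 0, -4]
  ]
}}

```text
time_s: 19.62
ee_pos: [0.6411, 0.3649, 0.4568]
eef_rot: [-3.044, 0.1, -0.516]
force: [-0.1, -0.0, -9.0]
grip_width: 0.0156
grip_force: 50.0
```

Request:
{"api": "servo_tool", "payload": {
  "motion": [
    [1, -1, 2, 0, -10]
  ]
}}

```text
time_s: 19.75
ee_pos: [0.6416, 0.3251, 0.4416]
eef_rot: [-3.0, 0.119, -0.579]
force: [0.9, -0.2, -8.3]
grip_width: 0.0158
grip_force: 50.0
```

Request:
{"api": "servo_tool", "payload": {
  "motion": [
    [1, -1, 3, 0, -10]
  ]
}}

```text
time_s: 19.88
ee_pos: [0.64, 0.2878, 0.4222]
eef_rot: [-2.948, 0.143, -0.647]
force: [1.3, -0.2, -8.4]
grip_width: 0.0157
grip_force: 50.0
```

```bash
python3 t8.py 8 30 '[.645,.365,.455]'
```

```text
19.875 [0.64  0.288 0.422] [-2.948  0.143 -0.647] 0.015684573394480598 49.99605417251587 [ 1.303 -0.244 -8.424] [-0.66  -0.016 -0.043]
now n 0 q [0.348 0.631 1.01  0.226 1.417 2.554] tcp [0.64  0.288 0.422] L,N [11.   8.2] lipaz -128.7 lip [0.54  0.226 0.128]
[-1. 11.  2.] -10.7  n 1 q [0.369 0.638 1.011 0.272 1.351 2.545] tcp [0.638 0.306 0.417] L,N [15.1  8.5] lipaz -128.2 lip [0.55  0.261 0.116]
[-1. 10.  2.] -10.7  n 2 q [0.394 0.644 1.017 0.318 1.272 2.545] tcp [0.635 0.327 0.412] L,N [19.5  8.6] lipaz -128.4 lip [0.56  0.302 0.105]
[-1.  8.  2.] -10.7  n 3 q [0.42  0.645 1.031 0.367 1.18  2.545] tcp [0.629 0.347 0.408] L,N [24.4  8.7] lipaz -129.1 lip [0.569 0.345 0.097]
[-0.  5.  2.] -10.7  n 4 q [0.434 0.649 1.032 0.414 1.093 2.545] tcp [0.63  0.36  0.408] L,N [29.4  8.7] lipaz -130.7 lip [0.586 0.381 0.095]
[-0.  4.  2.] -10.7  n 5 q [0.44  0.642 1.051 0.461 0.994 2.545] tcp [0.629 0.366 0.408] L,N [34.4  8.6] lipaz -133.2 lip [0.603 0.411 0.095]
[-0.  3.  2.] -10.7  n 6 q [0.44  0.625 1.085 0.507 0.886 2.545] tcp [0.628 0.366 0.408] L,N [39.3  8.6] lipaz -136.9 lip [0.622 0.432 0.098]
[0. 4. 2.] -10.7  n 7 q [0.453 0.62  1.109 0.559 0.763 2.545] tcp [0.626 0.374 0.406] L,N [44.8  8.9] lipaz -141.1 lip [0.642 0.464 0.102]
[0. 3. 2.] -10.7  n 8 q [0.46  0.606 1.145 0.611 0.633 2.545] tcp [0.623 0.376 0.405] L,N [50.   9.3] lipaz -146.7 lip [0.665 0.485 0.11 ]
```

Request:
{"api": "servo_tool", "payload": {
  "motion": [
    [1, 0, 0.6, 0.5, 0.5],
    [1, 0, 2, 1.5, 2],
    [1, 0.1, 4, 2.6, 4],
    [1, 0.2, 6, 3.6, 6],
    [1, 0.3, 7.5, 4.2, 7.5],
    [1, 0.3, 8, 4.5, 8]
  ]
}}

```text
time_s: 20.62
ee_pos: [0.6428, 0.3703, 0.4681]
eef_rot: [-2.949, 0.142, -0.503]
force: [0.4, -1.1, -7.1]
grip_width: 0.0159
grip_force: 50.0
```

Request:
{"api": "servo_tool", "payload": {
  "motion": [
    [1, -1, 6, 2, -10]
  ]
}}

```text
time_s: 20.75
ee_pos: [0.6401, 0.3519, 0.458]
eef_rot: [-2.882, 0.152, -0.543]
force: [0.4, -0.5, -8.1]
grip_width: 0.0155
grip_force: 50.0
```

Request:
{"api": "servo_tool", "payload": {
  "motion": [
    [1, -1, 6, 3, -10]
  ]
}}

```text
time_s: 20.88
ee_pos: [0.6358, 0.3297, 0.4518]
eef_rot: [-2.811, 0.166, -0.591]
force: [0.7, -0.6, -7.9]
grip_width: 0.0156
grip_force: 50.0
```

```bash
python3 t8.py 5 30 '[.64,.365,.455]'; python3 -c "
from station import ctrl;import cv2
c=ctrl.camera('scene');cv2.imwrite('pics/s3.png',cv2.resize(c['image'][90:270,200:440,::-1],(800,600)))"
```

```text
20.875 [0.636 0.33  0.452] [-2.811  0.166 -0.591] 0.015600159083229155 49.9962455034256 [ 0.673 -0.639 -7.93 ] [-0.841  0.354 -0.049]
now n 0 q [0.396 0.64  0.936 0.32  1.38  2.554] tcp [0.636 0.33  0.452] L,N [18.7  9.5] lipaz -127.1 lip [0.555 0.302 0.146]
[-1.  7.  0.] -10.7  n 1 q [0.425 0.643 0.98  0.361 1.256 2.545] tcp [0.629 0.351 0.432] L,N [23.4  9. ] lipaz -127.4 lip [0.564 0.343 0.121]
[-1.  5.  2.] -10.7  n 2 q [0.443 0.626 1.013 0.401 1.158 2.545] tcp [0.621 0.364 0.432] L,N [28.2  8.6] lipaz -128.5 lip [0.573 0.377 0.118]
[0. 4. 2.] -10.7  n 3 q [0.448 0.621 1.028 0.439 1.064 2.545] tcp [0.621 0.369 0.432] L,N [33.   8.2] lipaz -130.6 lip [0.591 0.404 0.118]
[0. 3. 2.] -10.7  n 4 q [0.446 0.606 1.058 0.477 0.962 2.545] tcp [0.621 0.367 0.432] L,N [37.7  7.9] lipaz -133.6 lip [0.61  0.423 0.12 ]
[0. 3. 2.] -10.7  n 5 q [0.446 0.591 1.091 0.518 0.851 2.545] tcp [0.621 0.367 0.431] L,N [42.7  7.7] lipaz -137.2 lip [0.631 0.443 0.124]
```

View pics/s3.png

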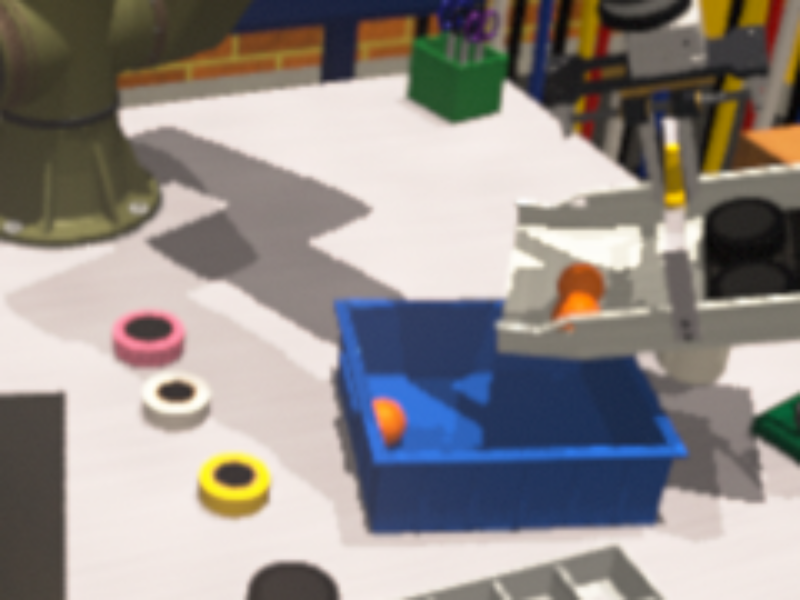

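One orange ball is already in the tub at crop (388,422). The other two are on the apron at (580,295), heading for the lip over the tub, and the pucks are still at the rear (745,235) and (755,280). Tipping to the full angle now.

Request:
{"api": "servo_tool", "payload": {
  "motion": [
    [1, 0, 5, 2, -10]
  ]
}}

```text
time_s: 21.05
ee_pos: [0.637, 0.3103, 0.44]
eef_rot: [-2.737, 0.178, -0.646]
force: [0.4, 0.9, -7.3]
grip_width: 0.0156
grip_force: 50.0
```

Request:
{"api": "servo_tool", "payload": {
  "motion": [
    [1, 0, 5, 2, -9]
  ]
}}

```text
time_s: 21.18
ee_pos: [0.6365, 0.2967, 0.4251]
eef_rot: [-2.666, 0.192, -0.701]
force: [0.5, 0.7, -7.7]
grip_width: 0.0155
grip_force: 50.0
```

Request:
{"api": "servo_tool", "payload": {
  "motion": [
    [1, 0, 0, 0, 0],
    [1, 0, 0, 0, 0],
    [1, 0, 0, 0, 0],
    [1, 0, 0, 0, 0],
    [1, 0, 0, 0, 0],
    [1, 0, 0, 0, 0]
  ]
}}

```text
time_s: 21.92
ee_pos: [0.6365, 0.2973, 0.4249]
eef_rot: [-2.667, 0.193, -0.699]
force: [-0.0, -0.1, -7.1]
grip_width: 0.0159
grip_force: 50.0
```

```bash
python3 t8.py 1 30 '[.64,.365,.455]'; python3 -c "
from station import ctrl;import cv2
c=ctrl.camera('scene');cv2.imwrite('pics/s4.png',cv2.resize(c['image'][90:270,200:440,::-1],(800,600)))"
```

```text
21.925 [0.636 0.297 0.425] [-2.667  0.193 -0.699] 0.015859627972171664 49.997713565826416 [-0.049 -0.148 -7.139] [-1.157  0.643 -0.015]
now n 0 q [0.347 0.591 1.081 0.423 1.163 2.554] tcp [0.636 0.297 0.425] L,N [26.6 11. ] lipaz -135.7 lip [0.575 0.319 0.114]
[-1. 11.  2.] -10.7  n 1 q [0.379 0.591 1.119 0.484 1.026 2.545] tcp [0.629 0.321 0.412] L,N [32.5 11.1] lipaz -137.6 lip [0.589 0.368 0.101]
```

View pics/s4.png

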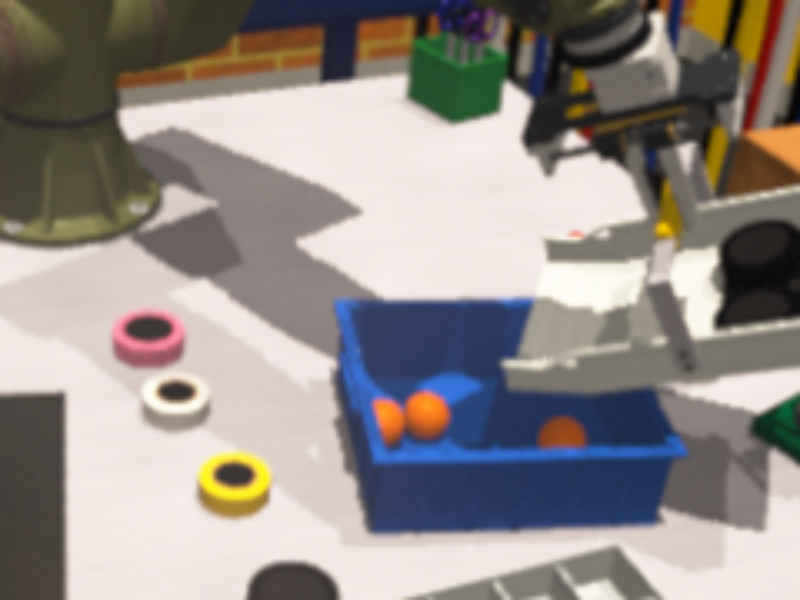

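All three balls are now in the tub, at crop (385,422), (427,415) and (562,435). Both pucks are still at the rear of the tray, which is tipped 26.6° lip-down, about 29° in total. I'll hold briefly, then raise it and bring it level.

Request:
{"api": "servo_tool", "payload": {
  "motion": [
    [1, 0, 0, 0, 0],
    [1, 0, 0, 0, 0],
    [1, 0, 0, 0, 0],
    [1, 0, 0, 0, 0]
  ]
}}

```text
time_s: 22.48
ee_pos: [0.6365, 0.2972, 0.4249]
eef_rot: [-2.667, 0.193, -0.699]
force: [0.4, -0.8, -7.6]
grip_width: 0.0158
grip_force: 50.0
```

```bash
cat > t11.py <<'E'
from t2 import *
from station import ctrl
o=ctrl.get_obs();s=S(o['qpos']);s.q[5]=min(s.q[5],2.545)
s.c(*[(0,0,2*i,1*i) for i in range(1,5)]);
s.c(*[(.4*i,-.3*i,.2*i,8*i) for i in range(1,17)]);s.info('turned')
for k in range(16):
    a=s.q[0];x=(round(6*np.cos(a),1),round(6*np.sin(a),1),1.5,0);s.c(x);print(x,end='');s.info()
E
python3 t11.py
```

```text
turned n 20 q [ 0.296  0.951  0.235 -0.074  2.463  0.253] tcp [0.699 0.248 0.536] L,N [26.8 10.8] lipaz -3.0 lip [0.723 0.19  0.225]
(np.float64(5.7), np.float64(1.8), 1.5, 0) n 21 q [ 0.294  0.963  0.235 -0.073  2.432  0.252] tcp [0.705 0.248 0.525] L,N [25.9 10.5] lipaz -2.8 lip [0.735 0.192 0.214]
(np.float64(5.7), np.float64(1.7), 1.5, 0) n 22 q [ 0.291  0.975  0.235 -0.072  2.402  0.25 ] tcp [0.711 0.247 0.516] L,N [24.9 10.2] lipaz -2.5 lip [0.746 0.193 0.205]
(np.float64(5.7), np.float64(1.7), 1.5, 0) n 23 q [ 0.288  0.986  0.235 -0.072  2.372  0.248] tcp [0.716 0.246 0.507] L,N [23.9  9.9] lipaz -2.3 lip [0.757 0.194 0.196]
(np.float64(5.8), np.float64(1.7), 1.5, 0) n 24 q [ 0.284  0.996  0.235 -0.072  2.342  0.246] tcp [0.722 0.245 0.498] L,N [22.8  9.6] lipaz -2.1 lip [0.769 0.195 0.188]
(np.float64(5.8), np.float64(1.7), 1.5, 0) n 25 q [ 0.281  1.006  0.235 -0.071  2.311  0.244] tcp [0.727 0.244 0.489] L,N [21.7  9.3] lipaz -1.9 lip [0.78  0.196 0.18 ]
(np.float64(5.8), np.float64(1.7), 1.5, 0) n 26 q [ 0.279  1.015  0.235 -0.07   2.281  0.242] tcp [0.732 0.244 0.481] L,N 
[... 1031 characters left out ...]
 -0.5 lip [0.859 0.202 0.145]
(np.float64(5.8), np.float64(1.5), 1.5, 0) n 33 q [ 0.258  1.063  0.235 -0.066  2.066  0.227] tcp [0.762 0.234 0.439] L,N [11.5  6.4] lipaz -0.4 lip [0.87  0.203 0.142]
(np.float64(5.8), np.float64(1.5), 1.5, 0) n 34 q [ 0.254  1.069  0.235 -0.066  2.035  0.225] tcp [0.766 0.233 0.434] L,N [10.1  6. ] lipaz -0.2 lip [0.881 0.203 0.14 ]
(np.float64(5.8), np.float64(1.5), 1.5, 0) n 35 q [ 0.251  1.074  0.235 -0.065  2.004  0.222] tcp [0.77  0.231 0.43 ] L,N [8.7 5.7] lipaz -0.1 lip [0.892 0.204 0.138]
(np.float64(5.8), np.float64(1.5), 1.5, 0) n 36 q [ 0.248  1.078  0.235 -0.064  1.973  0.22 ] tcp [0.774 0.23  0.426] L,N [7.3 5.3] lipaz 0.1 lip [0.903 0.205 0.137]
```

Request:
{"api": "servo_tool", "payload": {
  "motion": [
    [1, 0, 0, 1.5, 0.5],
    [1, 0, 0, 3.5, 2],
    [1, 0, 0, 6, 4],
    [1, 0.3, -0.2, 8, 8],
    [1, 0.7, -0.5, 9, 14],
    [1, 1.2, -0.8, 9.5, 22],
    [1, 1.6, -1.1, 10, 30],
    [1, 2, -1.4, 10.3, 38],
    [1, 2.5, -1.7, 10.6, 47],
    [1, 3, -2.1, 10.8, 56],
    [1, 3.5, -2.5, 11, 65],
    [1, 4, -2.9, 11.2, 74],
    [1, 4.5, -3.3, 11.2, 83],
    [1, 5, -3.6, 11.2, 92],
    [1, 5.4, -4, 11.2, 101],
    [1, 5.8, -4.4, 11.2, 110],
    [1, 6.1, -4.7, 11.2, 119],
    [1, 6.3, -4.9, 11.2, 127],
    [1, 6.4, -5, 11.2, 133],
    [1, 6.4, -5, 11.2, 136]
  ]
}}

```text
time_s: 24.98
ee_pos: [0.6987, 0.2465, 0.5373]
eef_rot: [-2.67, 0.191, 1.677]
force: [-0.0, -0.1, -6.9]
grip_width: 0.0156
grip_force: 50.0
```

Request:
{"api": "servo_tool", "payload": {
  "motion": [
    [1, 5.7, 1.8, 1.5, 0]
  ]
}}

```text
time_s: 25.1
ee_pos: [0.7036, 0.2466, 0.5302]
eef_rot: [-2.696, 0.186, 1.671]
force: [-0.5, -0.1, -7.4]
grip_width: 0.0159
grip_force: 50.0
```

Request:
{"api": "servo_tool", "payload": {
  "motion": [
    [1, 5.7, 1.8, 1.5, 0]
  ]
}}

```text
time_s: 25.22
ee_pos: [0.709, 0.2463, 0.522]
eef_rot: [-2.72, 0.182, 1.668]
force: [0.1, -0.8, -7.1]
grip_width: 0.0158
grip_force: 50.0
```

Request:
{"api": "servo_tool", "payload": {
  "motion": [
    [1, 5.7, 1.8, 1.5, 0]
  ]
}}

```text
time_s: 25.35
ee_pos: [0.7138, 0.2462, 0.5151]
eef_rot: [-2.744, 0.177, 1.666]
force: [0.6, 0.2, -7.4]
grip_width: 0.0153
grip_force: 50.0
```

```bash
cat > t12.py <<'E'
from t2 import *
from station import ctrl
o=ctrl.get_obs();print(o['time_s'],o['ee_pos'],o['eef_rot'],o['grip_width'],o['force']);S(o['qpos']).info('now')
E
python3 t12.py
```

```text
25.35 [0.714 0.246 0.515] [-2.744  0.177  1.666] 0.015332747180352256 [ 0.647  0.206 -7.364]
now n 0 q [ 0.292  0.974  0.235 -0.119  2.355  0.166] tcp [0.714 0.246 0.515] L,N [22.4 10.1] lipaz 1.2 lip [0.766 0.196 0.206]
```

Request:
{"api": "servo_tool", "payload": {
  "motion": [
    [1, 5.8, 1.7, 1.6, -3]
  ]
}}

```text
time_s: 25.48
ee_pos: [0.7181, 0.2451, 0.5095]
eef_rot: [-2.77, 0.17, 1.61]
force: [0.4, 0.3, -6.3]
grip_width: 0.0158
grip_force: 50.0
```

Request:
{"api": "servo_tool", "payload": {
  "motion": [
    [1, 5.8, 1.7, 1.6, -3]
  ]
}}

```text
time_s: 25.6
ee_pos: [0.7224, 0.2439, 0.5044]
eef_rot: [-2.797, 0.161, 1.554]
force: [0.4, -0.1, -7.2]
grip_width: 0.016
grip_force: 50.0
```

Request:
{"api": "servo_tool", "payload": {
  "motion": [
    [1, 5.8, 1.7, 1.6, -3]
  ]
}}

```text
time_s: 25.72
ee_pos: [0.7266, 0.2428, 0.4995]
eef_rot: [-2.824, 0.15, 1.497]
force: [-0.1, -0.7, -6.6]
grip_width: 0.0161
grip_force: 50.0
```

Request:
{"api": "servo_tool", "payload": {
  "motion": [
    [1, 5.8, 1.7, 1.6, -1]
  ]
}}

```text
time_s: 25.85
ee_pos: [0.7307, 0.2419, 0.495]
eef_rot: [-2.851, 0.139, 1.477]
force: [0.9, -0.2, -6.5]
grip_width: 0.0155
grip_force: 50.0
```

Request:
{"api": "servo_tool", "payload": {
  "motion": [
    [1, 5.8, 1.7, 1.6, -1]
  ]
}}

```text
time_s: 25.98
ee_pos: [0.7347, 0.2412, 0.4906]
eef_rot: [-2.878, 0.126, 1.457]
force: [-0.1, 1.3, -7.3]
grip_width: 0.0157
grip_force: 50.0
```

Request:
{"api": "servo_tool", "payload": {
  "motion": [
    [1, 5.8, 1.7, 1.6, -1]
  ]
}}

```text
time_s: 26.1
ee_pos: [0.7387, 0.2407, 0.4865]
eef_rot: [-2.906, 0.113, 1.436]
force: [-0.3, -0.5, -7.6]
grip_width: 0.0156
grip_force: 50.0
```

Request:
{"api": "servo_tool", "payload": {
  "motion": [
    [1, 5.8, 1.7, 1.6, -1]
  ]
}}

```text
time_s: 26.22
ee_pos: [0.7426, 0.2402, 0.4826]
eef_rot: [-2.934, 0.099, 1.415]
force: [0.9, 0.3, -6.8]
grip_width: 0.0158
grip_force: 50.0
```

Request:
{"api": "servo_tool", "payload": {
  "motion": [
    [1, 5.8, 1.7, 1.6, -1]
  ]
}}

```text
time_s: 26.35
ee_pos: [0.7465, 0.2398, 0.4789]
eef_rot: [-2.963, 0.084, 1.395]
force: [0.0, 0.5, -6.5]
grip_width: 0.0155
grip_force: 50.0
```

```bash
python3 t12.py
```

```text
26.35 [0.746 0.24  0.479] [-2.963  0.084  1.395] 0.015455618559132014 [ 0.019  0.468 -6.507]
now n 0 q [0.264 1.013 0.236 0.002 2.09  0.448] tcp [0.746 0.24  0.479] L,N [10.2  4.8] lipaz -11.0 lip [0.855 0.195 0.184]
```

Request:
{"api": "servo_tool", "payload": {
  "motion": [
    [1, 5.9, 1.6, 1.6, 0]
  ]
}}

```text
time_s: 26.48
ee_pos: [0.7508, 0.2386, 0.4751]
eef_rot: [-2.992, 0.068, 1.393]
force: [-0.3, 0.6, -7.2]
grip_width: 0.0159
grip_force: 50.0
```

Request:
{"api": "servo_tool", "payload": {
  "motion": [
    [1, 5.9, 1.6, 1.6, 0]
  ]
}}

```text
time_s: 26.6
ee_pos: [0.7551, 0.2372, 0.4714]
eef_rot: [-3.022, 0.053, 1.391]
force: [0.1, -0.6, -7.4]
grip_width: 0.0156
grip_force: 50.0
```

Request:
{"api": "servo_tool", "payload": {
  "motion": [
    [1, 5.9, 1.6, 1.6, 0]
  ]
}}

```text
time_s: 26.72
ee_pos: [0.7593, 0.2362, 0.4678]
eef_rot: [-3.052, 0.037, 1.389]
force: [0.3, 0.3, -7.8]
grip_width: 0.0156
grip_force: 50.0
```

Request:
{"api": "servo_tool", "payload": {
  "motion": [
    [1, 5.9, 1.6, 1.6, 0]
  ]
}}

```text
time_s: 26.85
ee_pos: [0.7634, 0.2353, 0.4644]
eef_rot: [-3.082, 0.021, 1.388]
force: [1.1, 0.2, -6.9]
grip_width: 0.0157
grip_force: 50.0
```

Request:
{"api": "servo_tool", "payload": {
  "motion": [
    [1, 5.9, 1.6, 1.6, 0]
  ]
}}

```text
time_s: 26.98
ee_pos: [0.7676, 0.2346, 0.4609]
eef_rot: [-3.113, 0.005, 1.387]
force: [0.5, 0.4, -6.8]
grip_width: 0.0156
grip_force: 50.0
```

```bash
python3 t12.py
```

```text
26.975 [0.768 0.235 0.461] [-3.113  0.005  1.387] 0.015628379130119812 [ 0.534  0.436 -6.826]
now n 0 q [0.25  1.033 0.236 0.008 1.901 0.436] tcp [0.768 0.235 0.461] L,N [1.7 0.3] lipaz -10.5 lip [0.922 0.205 0.185]
```

Request:
{"api": "servo_tool", "payload": {
  "motion": [
    [1, 5.6, 1.5, 1.5, 0]
  ]
}}

```text
time_s: 27.1
ee_pos: [0.7717, 0.2339, 0.4575]
eef_rot: [3.141, -0.011, 1.387]
force: [-0.4, 0.1, -8.4]
grip_width: 0.0157
grip_force: 50.0
```

Request:
{"api": "servo_tool", "payload": {
  "motion": [
    [1, -0.2, -0.4, 0, 0],
    [1, -0.8, -1.6, 0, 0],
    [1, -1.8, -3.6, 0, 0.2],
    [1, -3.1, -6.2, 0, 0.3],
    [1, -4.6, -9.4, 0, 0.4],
    [1, -6.3, -12.9, 0, 0.5],
    [1, -8.1, -16.5, 0, 0.6],
    [1, -10, -20.4, 0, 0.7],
    [1, -12, -24.4, 0, 0.8],
    [1, -14, -28.4, 0, 0.9],
    [1, -15.9, -32.3, 0, 1],
    [1, -17.8, -36.1, 0, 1.1],
    [1, -19.5, -39.6, 0, 1.2],
    [1, -21, -42.7, 0, 1.3],
    [1, -22.3, -45.3, 0, 1.4],
    [1, -23.2, -47.2, 0, 1.5],
    [1, -23.8, -48.4, 0, 1.6],
    [1, -24, -48.8, 0, 1.6],
    [1, -24, -48.8, 0, 1.6]
  ]
}}

```text
time_s: 29.48
ee_pos: [0.5316, -0.2537, 0.4579]
eef_rot: [-3.141, -0.01, 1.415]
force: [-0.1, 0.8, -7.8]
grip_width: 0.0158
grip_force: 50.0
```

```bash
python3 t12.py
```

```text
29.475 [ 0.532 -0.254  0.458] [-3.141 -0.01   1.415] 0.015839006372452506 [-0.07   0.794 -7.787]
now n 0 q [-0.509  0.356  1.324  0.009  1.465 -0.354] tcp [ 0.532 -0.254  0.458] L,N [ 0.  -0.6] lipaz -8.9 lip [ 0.695 -0.277  0.187]
```

Request:
{"api": "servo_tool", "payload": {
  "motion": [
    [1, 0, -0.1, -0.8, 0],
    [1, 0.1, -0.1, -2.8, 0],
    [1, 0.1, -0.1, -5.3, 0],
    [1, 0.1, -0.1, -8, 0],
    [1, 0.1, -0.1, -10.6, 0],
    [1, 0.1, -0.1, -12.8, 0],
    [1, 0.1, -0.1, -14.2, 0],
    [1, 0.1, -0.1, -15, 0],
    [1, 0.1, -0.1, -15.5, 0],
    [1, 0.1, -0.1, -15.8, 0],
    [1, 0.1, -0.1, -16, 0],
    [1, 0.1, -0.1, -16.15, 0],
    [1, 0.1, -0.1, -16.25, 0],
    [1, 0.1, -0.1, -16.25, 0]
  ]
}}

```text
time_s: 31.22
ee_pos: [0.5324, -0.255, 0.2956]
eef_rot: [-3.141, -0.01, 1.415]
force: [-0.5, -0.0, -5.1]
grip_width: 0.0155
grip_force: 50.0
```

```bash
python3 t12.py
```

```text
31.225 [ 0.532 -0.255  0.296] [-3.141 -0.01   1.415] 0.01549057430585953 [-0.483 -0.02  -5.131]
now n 0 q [-0.51   0.496  1.514  0.01   1.135 -0.358] tcp [ 0.532 -0.255  0.296] L,N [ 0.  -0.6] lipaz -8.9 lip [ 0.696 -0.278  0.025]
```

Request:
{"api": "servo_tool", "payload": {
  "motion": [
    [1, 0, 0, -0.05, 0],
    [1, 0, 0, -0.1, 0],
    [1, 0, 0, -0.14, 0],
    [1, 0, 0, -0.14, 0]
  ]
}}

```text
time_s: 31.72
ee_pos: [0.5326, -0.2547, 0.2952]
eef_rot: [3.141, -0.01, 1.415]
force: [-3.2, 5.9, 5.6]
grip_width: 0.0158
grip_force: 50.0
```

Request:
{"api": "servo_tool", "payload": {
  "motion": [
    [1, 0, 0, 0, 0],
    [1, 0, 0, 0, 0]
  ],
  "squeeze": 6
}}

```text
time_s: 31.98
ee_pos: [0.5325, -0.255, 0.2943]
eef_rot: [-3.142, -0.01, 1.415]
force: [0.5, 3.1, 0.6]
grip_width: 0.016
grip_force: 6.0
```

Request:
{"api": "servo_tool", "payload": {
  "motion": [
    [0.7, 0, 0, 0, 0],
    [0.5, 0, 0, 0, 0],
    [0.3, 0, 0, 0, 0],
    [0.1, 0, 0, 0, 0],
    [0, 0, 0, 0, 0],
    [0, 0, 0, 0, 0],
    [0, 0, 0, 0, 0],
    [0, 0, 0, 0, 0]
  ]
}}

```text
time_s: 32.98
ee_pos: [0.5324, -0.255, 0.294]
eef_rot: [-3.141, -0.01, 1.415]
force: [-0.2, -0.8, -0.1]
grip_width: 0.0919
grip_force: 0.0
```

Request:
{"api": "servo_tool", "payload": {
  "motion": [
    [0, 0, 0, 1, 0],
    [0, 0, 0, 3, 0],
    [0, 0, 0, 6, 0],
    [0, 0, 0, 10, 0],
    [0, 0, 0, 14, 0],
    [0, 0, 0, 17, 0],
    [0, 0, 0, 18, 0],
    [0, 0, 0, 18, 0]
  ]
}}

```text
time_s: 33.98
ee_pos: [0.5323, -0.255, 0.4739]
eef_rot: [-3.141, -0.01, 1.415]
force: [-0.0, -0.1, -0.4]
grip_width: 0.0941
grip_force: 0.0
```

```bash
python3 t12.py; python3 -c "
from station import ctrl;import cv2
c=ctrl.camera('scene');cv2.imwrite('pics/s5.png',cv2.resize(c['image'][130:310,90:420,::-1],(800,436)))"
```

```text
33.975 [ 0.532 -0.255  0.474] [-3.141 -0.01   1.415] 0.09409682587768302 [-0.05  -0.125 -0.441]
now n 0 q [-0.51   0.352  1.294  0.009  1.5   -0.355] tcp [ 0.532 -0.255  0.474] L,N [ 0.  -0.6] lipaz -8.9 lip [ 0.696 -0.278  0.203]
```

View pics/s5.png

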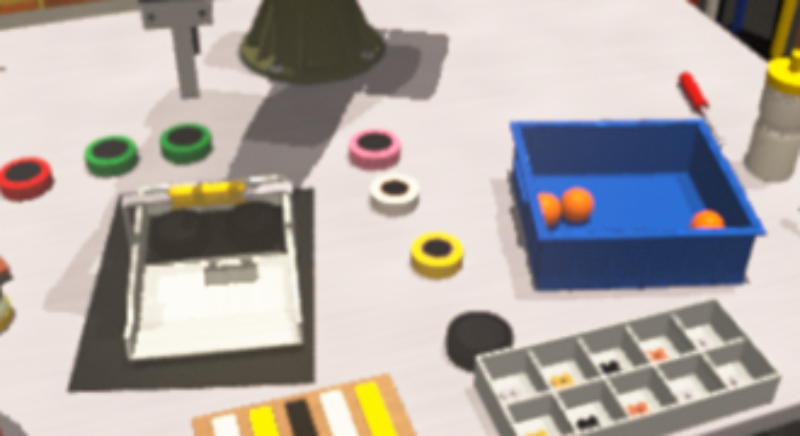

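The tray is back on its mat at crop (215,265), with both pucks at its rear (180,225) and (258,225). The three balls are in the tub at (547,210), (577,204) and (708,222). The gripper is clear of everything and the bystanders are where they were.

```bash
python3 -c "
from station import ctrl
print(ctrl.hand_in())"
```

```text
the job is handed in; nothing more can be done
None
```

The job is handed in at 34 s: all three balls are in the tub (tray tipped 26.6° lip-down plus 11° sideways, about 29° in all, with the first ball leaving before full tilt), and the tray is back on its mat with both pucks and let go; the one risk is that joint 6 read 2.554–2.555 rad, just past its 2.55 limit, while I tilted the tool by pushing against that joint limit.

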